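# Clear the reed bench: cases to their mats, trays nested on the base

### The arm

A 6-joint arm with a two-finger parallel gripper is mounted at the origin on the work surface. World frame = base frame: x ahead of the robot, y to its left, z up, the work surface at z = 0. Lengths are in m, angles in degrees, forces in N, time in s.
With the tool pointing down it reaches from about 0.4 to 0.825 m from the base axis. Payload 7 kg.
Tool frame: the origin (TCP) lies between the finger pads; the fingertips stand 11 mm ahead of it and the grasp point (between the pads) lies 8 mm behind it (r.tcp_to_tips is the distance from the TCP to the fingertips, in m); x points along the fingers, y is the direction in which the jaws open and shut, and the axes are right-handed (so a half turn about x gives the same grasp; the last joint's range is limited). The gripper opens to 88 mm and grips with 3 to 60 N. Pads are 19 mm wide; open, the fingers measure 130 mm over their backs; the gripper's body (78 mm by 193 mm) begins 47 mm behind the grasp point.
Start: joints at [93.169, 20.546, 0.682, 0, -70.136, -16.507], TCP at [0.156, 0.657, 0.238] pointing down, gripper open.
Joint ranges: [-176.03, 176.03], [-82.01, 121.73], [-58.28, 71.71], [-173.87, 95.51], [-174.79, -0.11], [-173.66, 173.66]. Speed limits (degrees/s): [136.94, 136.94, 172.46, 180, 180, 180].

### API

Orientations are given as [roll, pitch, yaw] about the fixed x, y, z axes, in that order (R = Rz(yaw) Ry(pitch) Rx(roll)).
In Python, from plant import r gives the robot as it stands.
- The arm moves only by the tool arm_command, never from a script. Its argument "plan" is a list of rows, each an object of numbers: "dx", "dy", "dz": the shift along the tool's x, y, z each as a share of 0.02 m, from -1 to 1; "wx", "wy", "wz": the turn, a rotation vector about the tool's x, y, z each as a share of 0.08 rad, from -1 to 1. In form: [{"dx": .., "dy": .., "dz": .., "wx": .., "wy": .., "wz": ..}, ...]. A call has 1 to 20 rows; each row shifts and turns the pose as measured when the row begins, along the tool's axes as they then stand; what a row does not reach is not made up. A row lasts 1/12 s, in which the tool goes at most 41.7 mm and 7.16 degrees, less where a joint would pass 70% of its speed; a pose out of reach is approached as far as the arm can. A call with a number of a shift or a turn outside -1 to 1 is refused whole. A call with a gripper value outside its range is refused whole. "fingers" is the closure, from -1 (fully open) to 1 (shut), so that 0 is half open, set as the call begins (left out, the last holds). The fingers move at their own pace and stop on an object; "force" is the grip in N (left out, the last holds). Time passes only in rows, so rows that do not move let the fingers close. It gives the time, the measured TCP pose, the force and the opening at its end, in the units of the state.
- r.get_state(): the state, without advancing time (a new reading comes with each control period).
- r.capture(name): name is "scene" or "top" or "wrist"; returns (picture, depth): 384x512x3 uint8, red, green, blue; 384x512 float32, m along the optical axis (not along the pixel's ray), 0 where there is no reading.
- r.camera_model(name): a dict with "vertical_fov" (degrees; the focal length in pixels is half the picture's height over the tangent of half this angle, whatever the lens; pixels are square), "cx", "cy" (the principal point, pixels), "dist" ([k1, k2, p1, p2, k3] as OpenCV has them; the pictures are not rectified), "R" (3x3) and "t" (3): a world point X has camera coordinates R X + t. Camera axes: x right, y down, z forward; pixel columns grow to the right and rows downward; lengths in m; the calibration is good to about 2 mm. A picture is of the moment at which its call begins: read the wrist's pose just before it. camera_model takes no time and is no camera call; for the wrist camera it gives the pose at the moment of the call.
- r.close_job(): hands the job in, once; it reports no verdict.
Trained networks look in the newest picture that a camera, given by its name, has taken for a name from the list of things; names that differ only in an ending like _2 or _b are one class to them, and where a whole thing is asked for, a point or a joint stands for the part that bears it (a point fixed in the world has none). Each returns a list of dicts, best first, with "score" (0 to 1); they miss things now and then, are a little off and sometimes report something else, mostly with a low value. They report only what shows in the picture. A call takes as long as a camera call. They do not tell look-alikes from the thing itself.
- r.cut_out(camera, query): "mask" (384x512 bool, what is visible of it) and "bbox" ([left, top, width, height] in pixels, round what is visible of it).
- r.spot_point(camera, query): "centre" ([column, row] in pixels: a listed point, or the origin of a listed thing).
The state is a dict: "time_s": time; "joints": joint angles; "qd": joint speeds; "joint_torque": joint torques, N m; "tcp_pos": TCP position; "eef_rot": TCP orientation; "contact_force": force on the tool from outside, world axes, zero at the start; "moment": the same for the moment, N m; "gripper_width": finger opening in m.
Only numpy, scipy, OpenCV 4.12 (cv2) and the standard library are available. Lean on these libraries where they do the work, as an engineer would, in place of code of your own. Each camera call takes 0.05 s, during which the arm holds its last target.

### The job

Two reed cases have been left on top of two work trays. Lay the red case in the middle of the red mat and the blue case in the middle of the blue mat, each lengthwise along its mat, then stack the empty trays on the black base tray, the white one first and the yellow one on top of it, so that each sits flat between the corner lugs of the one below. Keep cases and trays level and set them down gently without dropping or pressing them, and do not shift the phone, the reed rack or the brass tip cutter.

Things in the scene. Friction and masses are not known exactly. Their poses are not given: they have to be found in the camera images.
- red_case: Red reed case, a closed box 76 mm (x) by 46 mm (y) by 24 mm high, all faces plain, with brass band and plate, about 70 g. Starts lying on the deck of the white or of the yellow tray, one case on each tray. Origin: centre of the underside; x along the length, z up; within 0.35 rad of world x at the start; either way round is the same.
- blue_case: Blue reed case, a closed box 76 mm (x) by 46 mm (y) by 24 mm high, all faces plain, with brass band and plate, about 70 g. Starts lying on the deck of the white or of the yellow tray, one case on each tray. Origin: centre of the underside; x along the length, z up; within 0.35 rad of world x at the start; either way round is the same.
- white_tray: White tray, loose, about 160 g, grey deck: solid body 124 mm (x) by 62 mm (y) by 26 mm high, flat deck on top, lugs at the corners rising 12 mm above the deck (see the black tray). The middle 80 mm of each long side is plain, for gripping across the 62 mm width. Origin: centre of the underside; x along the length, within 0.22 rad of world x at the start; either way round is the same.
- yellow_tray: Yellow tray, loose, about 160 g, grey deck: solid body 124 mm (x) by 62 mm (y) by 26 mm high, flat deck on top, lugs at the corners rising 12 mm above the deck (see the black tray). The middle 80 mm of each long side is plain, for gripping across the 62 mm width. Origin: centre of the underside; x along the length, within 0.22 rad of world x at the start; either way round is the same.
- base_tray: Black tray, grey deck, fixed, same shape as the others: body 124 by 62 by 26 mm, origin centre of underside, x along the length. Two lugs per corner lean out 22 degrees: a seat 2 mm larger per side than a tray body at the deck, 7 mm at their tips, to guide a tray down. They stand out up to 10 mm, within 22 mm of the ends of the long sides and 13 to 31 mm off the middle of the short ones. Pitch when nested 26 mm.
- red_mat: Red felt mat on a dark wooden board, fixed to the table, 116 mm (x) by 86 mm (y) by 5 mm high, flat. Origin: centre of its underside (the felt surface is 5 mm higher); x along the length; turned at most 0.25 rad from world x.
- blue_mat: Blue felt mat on a dark wooden board, fixed to the table, 116 mm (x) by 86 mm (y) by 5 mm high, flat. Origin: centre of its underside (the felt surface is 5 mm higher); x along the length; turned at most 0.25 rad from world x.
- phone: Black phone lying flat, 142 by 68 by 9 mm. Loose; a bystander, to be left alone. Origin: centre of the underside, x along the length.
- reed_rack: Shallow dark wooden rack holding six reeds, 110 by 68 by 16 mm. Loose; a bystander, to be left alone. Origin: centre of the underside, x along the length.
- tip_cutter: Brass reed tip cutter with a steel arm, 85 by 46 by 42 mm. Loose; a bystander, to be left alone. Origin: centre of the underside, x along the length.
Mind the look-alikes: they are no part of the job. What is shaped like the blue_mat but green or orange is not meant.

How it is judged:
By the outcome, as a careful person would: the job done as asked, in the order asked, and still so for the second after the job is handed in, with the robot touching nothing.
It also fails if it takes over 120 s, if anything falls off the work surface, if the arm or the gripper's body presses on something with over 40 N, if the wrist force passes 120 N, or if a joint passes its speed limit or range.

## Working session

There is one attempt and no reset: what is moved stays moved. The work goes in short steps, Python scripts to look and compute and a tool call to move; the robot and the scene stay as the last step left them, time stands still between calls to the robot, and variables do not carry over. Pictures are saved under pics/ and viewed, and the job is handed in when it is done.

Besides the shell and the picture viewer there is one more tool, called after "Call:" by a JSON object that holds its "name" and its "arguments". arm_command: Moves the arm, as the interface text tells. Shift numbers are shares of 0.02 m and turn numbers shares of 0.08 rad, none past 1 either way. Its arguments: {"type":"object","properties":{"plan":{"type":"array","items":{"type":"object","properties":{"dx":{"type":"number"},"dy":{"type":"number"},"dz":{"type":"number"},"wx":{"type":"number"},"wy":{"type":"number"},"wz":{"type":"number"}}}},"fingers":{"type":"number"},"force":{"type":"number"}},"required":["plan"]}

```bash
ls; mkdir -p pics; python3 - <<'E'
from plant import r
import cv2,json
print(r.get_state())
for n in ["scene","top","wrist"]:
    m=r.camera_model(n);print(n,m)
    p,d=r.capture(n);cv2.imwrite(f"pics/{n}0.png",p[:,:,::-1])
    import numpy as np
    np.save(f"pics/{n}0_d.npy",d)
E
```

```text
pics
{'time_s': 0.0, 'joints': array([ 9.31680102e+01,  2.05899956e+01,  6.33006731e-01, -1.88687686e-02,
       -7.01347068e+01, -1.65085885e+01]), 'qd': array([-0.06235504,  0.00830997, -0.05233317, -0.00820822, -0.02060055,
       -0.03647832]), 'joint_torque': array([ 2.11029233e-03, -5.82720172e+01,  2.93057656e+01,  6.99679077e+00,
        7.02322679e-03, -1.52330790e-04]), 'tcp_pos': array([0.15565295, 0.65632607, 0.23663702]), 'eef_rot': array([ 95.56177981,  89.90660393, -97.78522453]), 'contact_force': array([ 0.13749638, -0.89918264,  0.09632769]), 'moment': array([ 0.01630133, -0.02824804, -0.05812695]), 'gripper_width': 0.08775147390185463}
scene {'vertical_fov': 57.30835886883831, 'cx': 255.05412334852076, 'cy': 192.28587907562328, 'dist': array([-0.08226709,  0.        ,  0.        ,  0.        ,  0.        ]), 'R': array([[ 0.3987329 ,  0.91696146,  0.01391939],
       [ 0.55596601, -0.22963053, -0.79885644],
       [-0.72932426,  0.32626905, -0.60136065]]), 't': array([-0.19971674, -0.23601426,  1.52590873])}
top {'vertical_fov': 43.58981396942757, 'cx': 253.45035015384963, 'cy': 197.436382527042, 'dist': array([-0.15860967,  0.        ,  0.        ,  0.        ,  0.        ]), 'R': array([[-3.29426171e-03, -9.99801034e-01,  1.96733248e-02],
       [-9.87815841e-01,  1.92457608e-04, -1.55627207e-01],
       [ 1.55592456e-01, -1.99462986e-02, -9.87619933e-01]]), 't': array([-0.01513532,  0.49502175,  1.3491126 ])}
wrist {'vertical_fov': 67.0727181111493, 'cx': 256.7229423130923, 'cy': 191.86054347690347, 'dist': array([-0.02011891,  0.        ,  0.        ,  0.        ,  0.        ]), 'R': array([[-0.23115233, -0.97291659,  0.00137901],
       [-0.94061438,  0.2238395 ,  0.25522629],
       [-0.24862257,  0.05769903, -0.96688036]]), 't': array([ 0.67412123, -0.03236065,  0.38907403])}
```

View pics/top0.png

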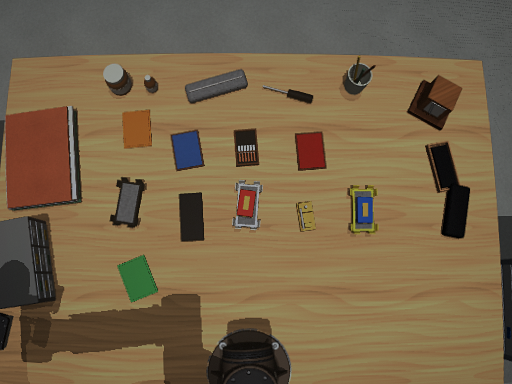

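View pics/scene0.png

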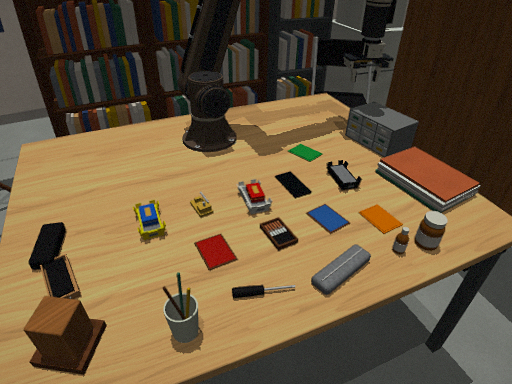

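View pics/wrist0.png

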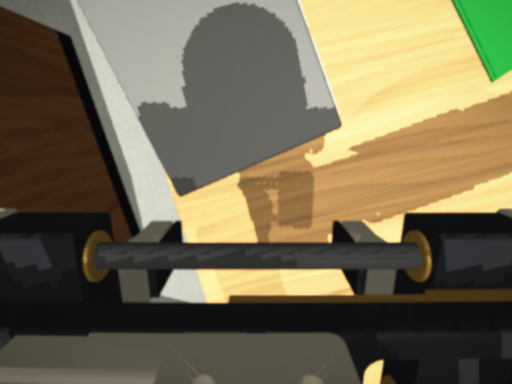

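```bash
cat > h.py <<'E'
import numpy as np, cv2
from plant import r
from scipy.spatial.transform import Rotation as Ro
def cam(n):
    m=r.camera_model(n); f=192/np.tan(np.radians(m['vertical_fov'])/2)
    K=np.array([[f,0,m['cx']],[0,f,m['cy']],[0,0,1]]); return K,np.array(m['dist'],float),np.array(m['R']),np.array(m['t'])
def snap(n,tag):
    c=cam(n); p,d=r.capture(n); cv2.imwrite(f"pics/{tag}.png",p[:,:,::-1]); np.savez(f"pics/{tag}.npz",p=p,d=d,K=c[0],D=c[1],R=c[2],t=c[3]); return p,d,c
def load(tag):
    z=np.load(f"pics/{tag}.npz"); return z['p'],z['d'],(z['K'],z['D'],z['R'],z['t'])
def rays(uv,c):
    K,D,R,t=c; q=cv2.undistortPoints(np.asarray(uv,float).reshape(-1,1,2),K,D).reshape(-1,2)
    return np.c_[q,np.ones(len(q))]
def deproj(uv,z,c):
    K,D,R,t=c; return (rays(uv,c)*np.asarray(z).reshape(-1,1)-t)@R   # R^T (x-t)
def onplane(uv,h,c):
    K,D,R,t=c; d=rays(uv,c)@R; o=-R.T@t; s=(h-o[2])/d[:,2]; return o+d*s[:,None]
def proj(X,c):
    K,D,R,t=c; return cv2.projectPoints(np.asarray(X,float).reshape(-1,1,3),cv2.Rodrigues(R)[0],t,K,D)[0].reshape(-1,2)
def maskpts(m,d,c):
    v,u=np.nonzero(m&(d>0)); return deproj(np.c_[u,v],d[v,u],c)
def tool():
    s=r.get_state(); return np.array(s['tcp_pos']),Ro.from_euler('xyz',s['eef_rot'],degrees=True).as_matrix(),s
def rect(P):
    (c,s,a)=cv2.minAreaRect((P[:,:2]*1000).astype(np.float32))
    if s[0]<s[1]: s=(s[1],s[0]); a+=90
    a=(a+90)%180-90
    return np.round(np.array(c)/1000,4),np.round(s,1),round(a,2)
E
python3 - <<'E'
from h import *
for n in ["top"]:
    p,d,c=snap(n,n+"1")
    for q in ["red_case","blue_case","white_tray","yellow_tray","base_tray","red_mat","blue_mat","phone","reed_rack","tip_cutter"]:
        for o in r.cut_out(n,q)[:3]:
            P=maskpts(o['mask'],d,c)
            if len(P)<5: continue
            print(q,round(o['score'],2),o['bbox'],len(P),"med z",np.round(np.percentile(P[:,2],[5,50,95]),3),rect(P))
R=tool(); print(R[0],R[1].round(3))
E
```

```text
red_case 0.97 [238.9, 188.7, 15.0, 32.7] 437 med z [0.042 0.049 0.054] (array([0.4811, 0.0056]), array([82.4, 48.2]), -8.23)
blue_case 0.76 [353.7, 195.0, 22.2, 30.5] 479 med z [0.029 0.049 0.053] (array([ 0.4564, -0.337 ]), array([78.1, 47.7]), -1.76)
white_tray 0.93 [231.5, 180.9, 31.1, 48.5] 692 med z [-0.001  0.026  0.038] (array([0.4806, 0.0042]), array([152.8,  86.4]), -3.05)
yellow_tray 0.77 [349.3, 184.9, 30.2, 48.2] 652 med z [0.003 0.026 0.037] (array([ 0.4664, -0.3386]), array([152.3,  81.5]), -0.43)
yellow_tray 0.29 [236.1, 188.9, 15.5, 30.1] 437 med z [0.043 0.049 0.054] (array([0.4781, 0.0063]), array([76.4, 47.8]), -8.24)
base_tray 0.96 [111.4, 176.3, 29.4, 51.6] 1120 med z [0.007 0.025 0.034] (array([0.4829, 0.3532]), array([143.3,  82.8]), -8.38)
base_tray 0.64 [294.7, 201.9, 23.2, 31.7] 492 med z [0.001 0.014 0.037] (array([ 0.4461, -0.1707]), array([87.9, 52. ]), 7.56)
red_mat 0.79 [296.6, 132.1, 31.1, 38.6] 1005 med z [-0.001  0.004  0.009] (array([ 0.6449, -0.1888]), array([117.1,  86. ]), 5.32)
red_mat 0.31 [178.7, 191.2, 25.6, 51.8] 1089 med z [0.004 0.008 0.013] (array([0.4439, 0.1689]), array([142.2,  70.6]), 3.32)
blue_mat 0.95 [115.4, 254.8, 41.7, 46.6] 1149 med z [-0.001  0.004  0.009] (array([0.2628, 0.325 ]), array([117.8,  86.8]), 22.39)
blue_mat 0.89 [170.6, 128.8, 37.4, 42.1] 1059 med z [-0.001  0.004  0.009] (array([0.6473, 0.1857]), array([117.6,  87. ]), 10.5)
phone 0.77 [181.5, 192.5, 21.0, 49.4] 1113 med z [0.004 0.008 0.013] (array([0.443 , 0.1679]), array([142.6,  69.1]), 3.56)
reed_rack 0.65 [233.4, 127.0, 25.1, 39.8] 898 med z [-0.     0.009  0.018] (array([0.6571, 0.0063]), array([119.4,  77. ]), 6.5)
tip_cutter 0.97 [296.7, 203.2, 19.1, 28.3] 450 med z [0.006 0.015 0.037] (array([ 0.4454, -0.1717]), array([86.2, 49.1]), 8.76)
[0.15570807 0.65676735 0.23759003] [[-0.    -0.231 -0.973]
 [ 0.    -0.973  0.231]
 [-1.    -0.     0.   ]]
```

```bash
cat >> h.py <<'E'
def goal(yaw):  # tool x down, tool y at world angle -90+yaw deg
    a=np.radians(-90+yaw); x=np.array([0,0,-1.]); y=np.array([np.cos(a),np.sin(a),0]); return np.c_[x,y,np.cross(x,y)]
def plan(pos,yaw,N=None,start=None,sp=.95):
    p,R,s=tool()
    if start is not None: p,R=start
    G=goal(yaw); w=Ro.from_matrix(R.T@G).as_rotvec(); D=np.asarray(pos)-p
    if N is None: N=int(max(1,np.ceil(np.linalg.norm(D)/.02/sp),np.ceil(np.abs(w).max()/.08/sp)))
    E=Ro.from_rotvec(w/N).as_matrix(); S=sum(np.linalg.matrix_power(E,k) for k in range(N))
    d=np.linalg.solve(S,R.T@D)/.02; ww=w/N/.08
    print("N",N,"d",d.round(3),"w",ww.round(3),"from",p.round(4),"t",s['time_s'])
    return np.array(pos,float),G
E
python3 - <<'E'
from h import *
p,R,s=tool(); K,D,Rc,t=cam("wrist"); o=-Rc.T@t
print("cam in tool",R.T@(o-p),"view axis in tool",R.T@Rc[2])
plan([.49,.38,.26],-8.4)
plan([.40,.353,.26],-8.4)
E
```

```text
cam in tool [-0.14678814  0.00016929 -0.06834002] view axis in tool [ 9.66854083e-01 -1.76395927e-04  2.55329495e-01]
N 23 d [-0.049  0.452 -0.828] w [-0.047  0.     0.   ] from [0.1557 0.6568 0.2376] t 0.7
N 21 d [-0.053  0.599 -0.709] w [-0.051  0.     0.   ] from [0.1557 0.6568 0.2376] t 0.7
```

Call:
{"name": "arm_command", "arguments": {"plan": [{"dx": -0.05, "dy": 0.6, "dz": -0.71, "wx": -0.05}, {"dx": -0.05, "dy": 0.6, "dz": -0.71, "wx": -0.05}, {"dx": -0.05, "dy": 0.6, "dz": -0.71, "wx": -0.05}, {"dx": -0.05, "dy": 0.6, "dz": -0.71, "wx": -0.05}, {"dx": -0.05, "dy": 0.6, "dz": -0.71, "wx": -0.05}, {"dx": -0.05, "dy": 0.6, "dz": -0.71, "wx": -0.05}, {"dx": -0.05, "dy": 0.6, "dz": -0.71, "wx": -0.05}, {"dx": -0.05, "dy": 0.6, "dz": -0.71, "wx": -0.05}, {"dx": -0.05, "dy": 0.6, "dz": -0.71, "wx": -0.05}, {"dx": -0.05, "dy": 0.6, "dz": -0.71, "wx": -0.05}, {"dx": -0.05, "dy": 0.6, "dz": -0.71, "wx": -0.05}, {"dx": -0.05, "dy": 0.6, "dz": -0.71, "wx": -0.05}, {"dx": -0.05, "dy": 0.6, "dz": -0.71, "wx": -0.05}, {"dx": -0.05, "dy": 0.6, "dz": -0.71, "wx": -0.05}, {"dx": -0.05, "dy": 0.6, "dz": -0.71, "wx": -0.05}, {"dx": -0.05, "dy": 0.6, "dz": -0.71, "wx": -0.05}, {"dx": -0.05, "dy": 0.6, "dz": -0.71, "wx": -0.05}, {"dx": -0.05, "dy": 0.6, "dz": -0.71, "wx": -0.05}, {"dx": -0.05, "dy": 0.6, "dz": -0.71, "wx": -0.05}, {"dx": -0.05, "dy": 0.6, "dz": -0.71, "wx": -0.05}]}}

```text
schema error: expected keys dx, dy, dz, wx, wy, wz
```

```bash
python3 - <<'E'
from h import *
p,d,c=snap("wrist","w1"); print(tool()[0],tool()[2]['eef_rot'],tool()[2]['joints'].round(1),tool()[2]['qd'].round(1))
for o in r.cut_out("wrist","base_tray")[:2]:
    P=maskpts(o['mask'],d,c); print(o['score'],o['bbox'],rect(P),np.percentile(P[:,2],[5,50,95]).round(4))
E
```

```text
[0.15572051 0.65678194 0.23757435] [-57.09035576  89.9956308  109.57073774] [ 93.2  20.5   0.7  -0.  -70.1 -16.5] [ 0.   0.  -0.   0.1  0.1 -0.1]
```

View pics/w1.png

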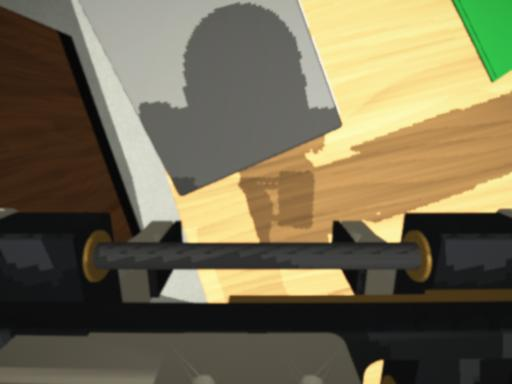

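Call:
{"name": "arm_command", "arguments": {"plan": [{"dx": -0.05, "dy": 0.6, "dz": -0.71, "wx": -0.05, "wy": 0, "wz": 0}, {"dx": -0.05, "dy": 0.6, "dz": -0.71, "wx": -0.05, "wy": 0, "wz": 0}, {"dx": -0.05, "dy": 0.6, "dz": -0.71, "wx": -0.05, "wy": 0, "wz": 0}, {"dx": -0.05, "dy": 0.6, "dz": -0.71, "wx": -0.05, "wy": 0, "wz": 0}, {"dx": -0.05, "dy": 0.6, "dz": -0.71, "wx": -0.05, "wy": 0, "wz": 0}, {"dx": -0.05, "dy": 0.6, "dz": -0.71, "wx": -0.05, "wy": 0, "wz": 0}, {"dx": -0.05, "dy": 0.6, "dz": -0.71, "wx": -0.05, "wy": 0, "wz": 0}, {"dx": -0.05, "dy": 0.6, "dz": -0.71, "wx": -0.05, "wy": 0, "wz": 0}, {"dx": -0.05, "dy": 0.6, "dz": -0.71, "wx": -0.05, "wy": 0, "wz": 0}, {"dx": -0.05, "dy": 0.6, "dz": -0.71, "wx": -0.05, "wy": 0, "wz": 0}, {"dx": -0.05, "dy": 0.6, "dz": -0.71, "wx": -0.05, "wy": 0, "wz": 0}, {"dx": -0.05, "dy": 0.6, "dz": -0.71, "wx": -0.05, "wy": 0, "wz": 0}, {"dx": -0.05, "dy": 0.6, "dz": -0.71, "wx": -0.05, "wy": 0, "wz": 0}, {"dx": -0.05, "dy": 0.6, "dz": -0.71, "wx": -0.05, "wy": 0, "wz": 0}, {"dx": -0.05, "dy": 0.6, "dz": -0.71, "wx": -0.05, "wy": 0, "wz": 0}, {"dx": -0.05, "dy": 0.6, "dz": -0.71, "wx": -0.05, "wy": 0, "wz": 0}, {"dx": -0.05, "dy": 0.6, "dz": -0.71, "wx": -0.05, "wy": 0, "wz": 0}, {"dx": -0.05, "dy": 0.6, "dz": -0.71, "wx": -0.05, "wy": 0, "wz": 0}, {"dx": -0.05, "dy": 0.6, "dz": -0.71, "wx": -0.05, "wy": 0, "wz": 0}, {"dx": 0, "dy": 0, "dz": 0, "wx": 0, "wy": 0, "wz": 0}]}}

```text
time_s: 2.47
tcp_pos: [0.3915, 0.3514, 0.2612]
eef_rot: [-106.3, 89.6, 64.9]
contact_force: [0.3, -0.1, 0.8]
gripper_width: 0.0876
```

```bash
python3 - <<'E'
from h import *
p,d,c=snap("wrist","w1"); print(tool()[0],tool()[2]['eef_rot'],tool()[2]['joints'].round(1),tool()[2]['qd'].round(1))
for o in r.cut_out("wrist","base_tray")[:2]:
    P=maskpts(o['mask'],d,c); print(o['score'],o['bbox'],rect(P),np.percentile(P[:,2],[5,50,95]).round(4))
plan([.40,.353,.26],-8.4)
E
```

```text
[0.39101563 0.3520834  0.2611802 ] [-104.63269166   89.53318624   66.49045453] [ 63.4   5.3 -16.1  -0.  -68.1  17.8] [ 2.   0.6  0.4 -0.2  0.2 -1.8]
0.58 [205.2, 29.5, 74.3, 123.2] (array([0.4899, 0.3578]), array([151.5,  88.9]), -8.12) [0.0245 0.0261 0.0366]
N 1 d [ 0.054 -0.074 -0.466] w [-0.099 -0.024  0.099] from [0.3906 0.353  0.2611] t 2.5667
```

View pics/w1.png

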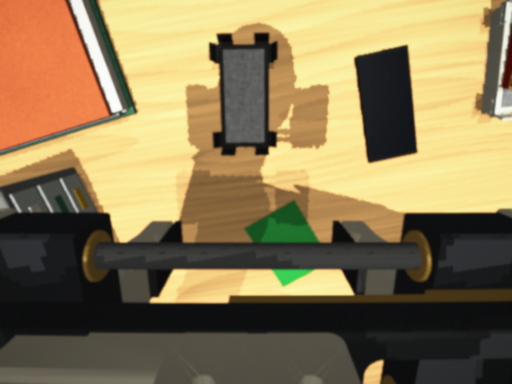

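```bash
cat >> h.py <<'E'
def deck(tag,q,cam,zlo,zhi,lo,hi,sat=45,m=None):
    p,d,c=load(tag)
    if m is None: m=max(r.cut_out(cam,q),key=lambda o:o['score'])['mask']
    m=cv2.dilate(m.astype(np.uint8),np.ones((5,5)))>0
    hsv=cv2.cvtColor(p,cv2.COLOR_RGB2HSV)
    v,u=np.nonzero(m&(d>0)&(hsv[...,2]>lo)&(hsv[...,2]<hi)&(hsv[...,1]<sat)); X=deproj(np.c_[u,v],d[v,u],c)
    k=(X[:,2]>zlo)&(X[:,2]<zhi); X=X[k]; im=np.zeros(d.shape,np.uint8); im[v[k],u[k]]=1
    n,l,st,_=cv2.connectedComponentsWithStats(im); b=1+st[1:,4].argmax(); X=X[l[v[k],u[k]]==b]
    h=np.median(X[:,2]); cs,_=cv2.findContours((l==b).astype(np.uint8),0,2); Q=onplane(max(cs,key=len).reshape(-1,2),h,c)
    return len(X),h.round(4),rect(Q),X[:,:2].mean(0).round(4)
E
python3 - <<'E'
from h import *
p,d,c=load("w1"); m=max(r.cut_out("wrist","base_tray"),key=lambda o:o['score'])['mask']
print(p[95,245],p[60,240],p[40,220])
print(deck("w1","base_tray","wrist",.02,.032,60,200))
p,d,c=snap("top","top2"); print(deck("top2","base_tray","top",.015,.037,60,200))
E
```

```text
[95 96 93] [96 95 93] [16 16 15]
(3760, np.float64(0.026), (array([0.4844, 0.3549]), array([112.2,  50.6]), -8.51), array([0.4862, 0.3545]))Traceback (most recent call last):
  File "<stdin>", line 5, in <module>
  File "h.py", line 45, in deck
    v,u=np.nonzero(m&(d>0)&(hsv[...,2]>lo)&(hsv[...,2]<hi)&(hsv[...,1]<sat)); X=deproj(np.c_[u,v],d[v,u],c)
                                                                                ~~~~~~^^^^^^^^^^^^^^^^^^^^^
  File "h.py", line 15, in deproj
    K,D,R,t=c; return (rays(uv,c)*np.asarray(z).reshape(-1,1)-t)@R   # R^T (x-t)
                       ~~~~^^^^^^
  File "h.py", line 12, in rays
    K,D,R,t=c; q=cv2.undistortPoints(np.asarray(uv,float).reshape(-1,1,2),K,D).reshape(-1,2)
                 ~~~~~~~~~~~~~~~~~~~^^^^^^^^^^^^^^^^^^^^^^^^^^^^^^^^^^^^^^^^^^
cv2.error: OpenCV(4.12.0) /io/opencv/modules/calib3d/src/undistort.dispatch.cpp:347: error: (-215:Assertion failed) CV_IS_MAT(_src) && CV_IS_MAT(_dst) && (_src->rows == 1 || _src->cols == 1) && (_dst->rows == 1 || _dst->cols == 1) && _src->cols + _src->rows - 1 == _dst->rows + _dst->cols - 1 && (CV_MAT_TYPE(_src->type) == CV_32FC2 || CV_MAT_TYPE(_src->type) == CV_64FC2) && (CV_MAT_TYPE(_dst->type) == CV_32FC2 || CV_MAT_TYPE(_dst->type) == CV_64FC2) in function 'cvUndistortPointsInternal'
```

```bash
python3 - <<'E'
from h import *
plan([.41,.005,.25],-6,N=20)
E
```

```text
N 20 d [ 0.023  0.86  -0.163] w [-0.029 -0.001  0.004] from [0.3897 0.3546 0.2606] t 2.7667
```

Call:
{"name": "arm_command", "arguments": {"plan": [{"dx": 0.02, "dy": 0.86, "dz": -0.16, "wx": -0.03, "wy": 0, "wz": 0.005}, {"dx": 0.02, "dy": 0.86, "dz": -0.16, "wx": -0.03, "wy": 0, "wz": 0.005}, {"dx": 0.02, "dy": 0.86, "dz": -0.16, "wx": -0.03, "wy": 0, "wz": 0.005}, {"dx": 0.02, "dy": 0.86, "dz": -0.16, "wx": -0.03, "wy": 0, "wz": 0.005}, {"dx": 0.02, "dy": 0.86, "dz": -0.16, "wx": -0.03, "wy": 0, "wz": 0.005}, {"dx": 0.02, "dy": 0.86, "dz": -0.16, "wx": -0.03, "wy": 0, "wz": 0.005}, {"dx": 0.02, "dy": 0.86, "dz": -0.16, "wx": -0.03, "wy": 0, "wz": 0.005}, {"dx": 0.02, "dy": 0.86, "dz": -0.16, "wx": -0.03, "wy": 0, "wz": 0.005}, {"dx": 0.02, "dy": 0.86, "dz": -0.16, "wx": -0.03, "wy": 0, "wz": 0.005}, {"dx": 0.02, "dy": 0.86, "dz": -0.16, "wx": -0.03, "wy": 0, "wz": 0.005}, {"dx": 0.02, "dy": 0.86, "dz": -0.16, "wx": -0.03, "wy": 0, "wz": 0.005}, {"dx": 0.02, "dy": 0.86, "dz": -0.16, "wx": -0.03, "wy": 0, "wz": 0.005}, {"dx": 0.02, "dy": 0.86, "dz": -0.16, "wx": -0.03, "wy": 0, "wz": 0.005}, {"dx": 0.02, "dy": 0.86, "dz": -0.16, "wx": -0.03, "wy": 0, "wz": 0.005}, {"dx": 0.02, "dy": 0.86, "dz": -0.16, "wx": -0.03, "wy": 0, "wz": 0.005}, {"dx": 0.02, "dy": 0.86, "dz": -0.16, "wx": -0.03, "wy": 0, "wz": 0.005}, {"dx": 0.02, "dy": 0.86, "dz": -0.16, "wx": -0.03, "wy": 0, "wz": 0.005}, {"dx": 0.02, "dy": 0.86, "dz": -0.16, "wx": -0.03, "wy": 0, "wz": 0.005}, {"dx": 0.02, "dy": 0.86, "dz": -0.16, "wx": -0.03, "wy": 0, "wz": 0.005}, {"dx": 0, "dy": 0, "dz": 0, "wx": 0, "wy": 0, "wz": 0}]}}

```text
time_s: 4.43
tcp_pos: [0.3979, -0.0095, 0.2505]
eef_rot: [-168.9, 89.8, 5.7]
contact_force: [0.2, 0.9, 0.2]
gripper_width: 0.0878
```

```bash
cat >> h.py <<'E'
def red(p): 
    h=cv2.cvtColor(p,cv2.COLOR_RGB2HSV); return ((h[...,0]<8)|(h[...,0]>172))&(h[...,1]>140)&(h[...,2]>50)
def blue(p):
    h=cv2.cvtColor(p,cv2.COLOR_RGB2HSV); return (h[...,0]>100)&(h[...,0]<130)&(h[...,1]>110)&(h[...,2]>40)
def colrect(p,d,c,m,zlo,zhi):
    v,u=np.nonzero(m&(d>0)); X=deproj(np.c_[u,v],d[v,u],c); k=(X[:,2]>zlo)&(X[:,2]<zhi)
    im=np.zeros(d.shape,np.uint8); im[v[k],u[k]]=1; im=cv2.morphologyEx(im,cv2.MORPH_OPEN,np.ones((3,3)))
    n,l,st,_=cv2.connectedComponentsWithStats(im); out=[]
    for b in range(1,n):
        if st[b,4]<80: continue
        h=np.median(X[k][l[v[k],u[k]]==b][:,2]); cs,_=cv2.findContours((l==b).astype(np.uint8),0,2)
        out.append((int(st[b,4]),h.round(4),rect(onplane(max(cs,key=len).reshape(-1,2),h,c))))
    return out
E
python3 - <<'E'
from h import *
tool();r.capture("top")
p,d,c=snap("wrist","w2"); print(tool()[0],tool()[2]['eef_rot'],tool()[2]['qd'].round(1))
for f in (red,blue): print(f.__name__,colrect(p,d,c,f(p),.0,.06))
for q in ("red_case","white_tray"):
  for o in r.cut_out("wrist",q)[:2]:
    P=maskpts(o['mask'],d,c); print(q,o['score'],o['bbox'],rect(P),np.percentile(P[:,2],[5,50,95]).round(4))
E
```

```text
[ 0.39824214 -0.00796264  0.25067058] [-163.37223425   89.72840098   11.16545521] [ 1.7  0.5  0.5  0.1  0.1 -1. ]
red [(2032, np.float64(0.0495), (array([0.4807, 0.0067]), array([74.8, 45.1]), -8.0))]
blue [(1535, np.float64(0.0046), (array([0.6153, 0.1793]), array([76.4, 38.5]), -80.16)), (375, np.float64(0.0337), (array([ 0.4616, -0.3139]), array([72.4,  7.9]), -1.42)), (182, np.float64(0.0458), (array([ 0.4472, -0.3127]), array([46.9,  7.3]), 6.51))]
red_case 0.81 [219.6, 69.7, 39.9, 69.4] (array([0.4802, 0.007 ]), array([76.6, 45.6]), -7.37) [0.0481 0.0496 0.051 ]
white_tray 0.78 [203.1, 41.3, 72.0, 122.7] (array([0.4775, 0.0042]), array([145.1,  88.3]), -7.77) [0.0243 0.0262 0.0377]
```

View pics/w2.png

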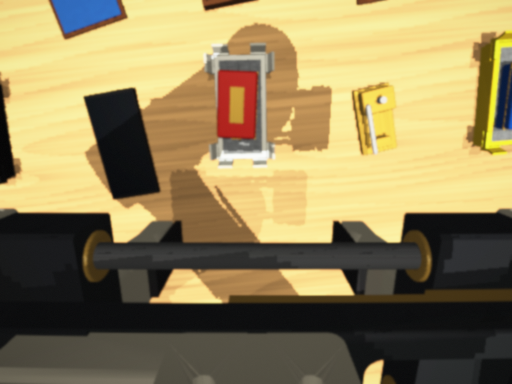

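```bash
python3 - <<'E'
from h import *
e=plan([.4805,.0063,.09],-8,N=12)
E
```

```text
N 12 d [ 0.671 -0.093 -0.331] w [ 0.048 -0.005  0.002] from [ 0.3987 -0.0069  0.2508] t 4.6333
```

Call:
{"name": "arm_command", "arguments": {"plan": [{"dx": 0.67, "dy": -0.09, "dz": -0.33, "wx": 0.05, "wy": -0.005, "wz": 0}, {"dx": 0.67, "dy": -0.09, "dz": -0.33, "wx": 0.05, "wy": -0.005, "wz": 0}, {"dx": 0.67, "dy": -0.09, "dz": -0.33, "wx": 0.05, "wy": -0.005, "wz": 0}, {"dx": 0.67, "dy": -0.09, "dz": -0.33, "wx": 0.05, "wy": -0.005, "wz": 0}, {"dx": 0.67, "dy": -0.09, "dz": -0.33, "wx": 0.05, "wy": -0.005, "wz": 0}, {"dx": 0.67, "dy": -0.09, "dz": -0.33, "wx": 0.05, "wy": -0.005, "wz": 0}, {"dx": 0.67, "dy": -0.09, "dz": -0.33, "wx": 0.05, "wy": -0.005, "wz": 0}, {"dx": 0.67, "dy": -0.09, "dz": -0.33, "wx": 0.05, "wy": -0.005, "wz": 0}, {"dx": 0.67, "dy": -0.09, "dz": -0.33, "wx": 0.05, "wy": -0.005, "wz": 0}, {"dx": 0.67, "dy": -0.09, "dz": -0.33, "wx": 0.05, "wy": -0.005, "wz": 0}, {"dx": 0, "dy": 0, "dz": 0, "wx": 0, "wy": 0, "wz": 0}, {"dx": 0, "dy": 0, "dz": 0, "wx": 0, "wy": 0, "wz": 0}]}}

```text
time_s: 5.63
tcp_pos: [0.4707, 0.0138, 0.1132]
eef_rot: [-140.0, 89.6, 33.1]
contact_force: [-0.2, -0.5, 0.3]
gripper_width: 0.0878
```

```bash
python3 - <<'E'
from h import *
print(r.get_state()['eef_rot'],tool()[1].round(4))
e=plan([.4805,.0063,.07],-8,N=5)
E
```

```text
[-139.99452425   89.57964998   33.12611458] [[ 0.0061 -0.1198 -0.9928]
 [ 0.004  -0.9928  0.1198]
 [-1.     -0.0047 -0.0056]]
N 5 d [ 0.432  0.064 -0.105] w [ 0.049 -0.014  0.012] from [0.4707 0.0138 0.1132] t 5.6333
```

Call:
{"name": "arm_command", "arguments": {"plan": [{"dx": 0.43, "dy": 0.06, "dz": -0.1, "wx": 0.05, "wy": -0.015, "wz": 0.012}, {"dx": 0.43, "dy": 0.06, "dz": -0.1, "wx": 0.05, "wy": -0.015, "wz": 0.012}, {"dx": 0.43, "dy": 0.06, "dz": -0.1, "wx": 0.05, "wy": -0.015, "wz": 0.012}, {"dx": 0.43, "dy": 0.06, "dz": -0.1, "wx": 0.05, "wy": -0.015, "wz": 0.012}, {"dx": 0.43, "dy": 0.06, "dz": -0.1, "wx": 0.05, "wy": -0.015, "wz": 0.012}, {"dx": 0, "dy": 0, "dz": 0, "wx": 0, "wy": 0, "wz": 0}, {"dx": 0, "dy": 0, "dz": 0, "wx": 0, "wy": 0, "wz": 0}]}}

```text
time_s: 6.22
tcp_pos: [0.481, 0.0071, 0.0681]
eef_rot: [-147.8, 89.9, 24.2]
contact_force: [-0.4, 0.7, 0.9]
gripper_width: 0.0876
```

```bash
python3 - <<'E'
from h import *
print(tool()[1].round(4))
e=plan([.4805,.0063,.041],-8,N=4)
E
```

```text
[[ 2.000e-03 -1.395e-01 -9.902e-01]
 [ 9.000e-04 -9.902e-01  1.395e-01]
 [-1.000e+00 -1.200e-03 -1.800e-03]]
N 4 d [0.339 0.011 0.006] w [-0.001 -0.006  0.004] from [0.481  0.0071 0.0681] t 6.2167
```

Good. Down, then close gently.

Call:
{"name": "arm_command", "arguments": {"plan": [{"dx": 0.33, "dy": 0.01, "dz": 0.006, "wx": 0, "wy": -0.006, "wz": 0.004}, {"dx": 0.33, "dy": 0.01, "dz": 0.006, "wx": 0, "wy": -0.006, "wz": 0.004}, {"dx": 0.33, "dy": 0.01, "dz": 0.006, "wx": 0, "wy": -0.006, "wz": 0.004}, {"dx": 0.33, "dy": 0.01, "dz": 0.006, "wx": 0, "wy": -0.006, "wz": 0.004}, {"dx": 0, "dy": 0, "dz": 0, "wx": 0, "wy": 0, "wz": 0}, {"dx": 0, "dy": 0, "dz": 0, "wx": 0, "wy": 0, "wz": 0}]}}

```text
time_s: 6.72
tcp_pos: [0.4804, 0.0062, 0.0392]
eef_rot: [118.4, 90.0, -69.6]
contact_force: [0.9, 0.8, 0.7]
gripper_width: 0.0878
```

Call:
{"name": "arm_command", "arguments": {"plan": [{"dx": 0, "dy": 0, "dz": 0, "wx": 0, "wy": 0, "wz": 0}, {"dx": 0, "dy": 0, "dz": 0, "wx": 0, "wy": 0, "wz": 0}, {"dx": 0, "dy": 0, "dz": 0, "wx": 0, "wy": 0, "wz": 0}, {"dx": 0, "dy": 0, "dz": 0, "wx": 0, "wy": 0, "wz": 0}, {"dx": 0, "dy": 0, "dz": 0, "wx": 0, "wy": 0, "wz": 0}, {"dx": 0, "dy": 0, "dz": 0, "wx": 0, "wy": 0, "wz": 0}, {"dx": 0, "dy": 0, "dz": 0, "wx": 0, "wy": 0, "wz": 0}, {"dx": 0, "dy": 0, "dz": 0, "wx": 0, "wy": 0, "wz": 0}], "fingers": 1, "force": 12}}

```text
time_s: 7.38
tcp_pos: [0.4812, 0.0066, 0.0402]
eef_rot: [-155.3, 89.9, 16.7]
contact_force: [-0.8, 0.4, -1.1]
gripper_width: 0.0458
```

```bash
python3 - <<'E'
from h import *
print(tool()[1].round(4),r.get_state()['gripper_width'])
e=plan([.6449,-.1888,.09],5.3)
E
```

```text
[[ 1.900e-03 -1.394e-01 -9.902e-01]
 [ 6.000e-04 -9.902e-01  1.394e-01]
 [-1.000e+00 -8.000e-04 -1.800e-03]] 0.04578123346595398
N 14 d [-0.178  0.68  -0.608] w [-0.207 -0.002  0.001] from [0.4812 0.0066 0.0402] t 7.3833
```

Call:
{"name": "arm_command", "arguments": {"plan": [{"dx": -0.3, "dy": 0, "dz": 0, "wx": 0, "wy": 0, "wz": 0}, {"dx": -0.6, "dy": 0, "dz": 0, "wx": 0, "wy": 0, "wz": 0}, {"dx": -0.6, "dy": 0, "dz": 0, "wx": 0, "wy": 0, "wz": 0}, {"dx": -0.6, "dy": 0, "dz": 0, "wx": 0, "wy": 0, "wz": 0}, {"dx": -0.6, "dy": 0, "dz": 0, "wx": 0, "wy": 0, "wz": 0}, {"dx": -0.3, "dy": 0, "dz": 0, "wx": 0, "wy": 0, "wz": 0}]}}

```text
time_s: 7.88
tcp_pos: [0.4793, 0.0058, 0.1026]
eef_rot: [32.9, 89.8, -155.1]
contact_force: [-0.5, -0.5, -0.6]
gripper_width: 0.046
```

```bash
python3 - <<'E'
from h import *
print(r.get_state()['gripper_width'],tool()[1][:,0])
e=plan([.6449,-.1888,.12],5.3,N=16)
E
```

```text
0.046003821033106414 [-0.00265386 -0.00123233 -0.99999572]
N 16 d [-0.055  0.593 -0.537] w [-0.182  0.002 -0.001] from [0.4793 0.0058 0.1026] t 7.8833
```

Call:
{"name": "arm_command", "arguments": {"plan": [{"dx": -0.25, "dy": 0.7, "dz": -0.3, "wx": -0.2, "wy": 0, "wz": 0}, {"dx": -0.25, "dy": 0.75, "dz": -0.3, "wx": -0.25, "wy": 0, "wz": 0}, {"dx": -0.25, "dy": 0.75, "dz": -0.3, "wx": -0.25, "wy": 0, "wz": 0}, {"dx": -0.25, "dy": 0.75, "dz": -0.3, "wx": -0.25, "wy": 0, "wz": 0}, {"dx": -0.25, "dy": 0.75, "dz": -0.3, "wx": -0.25, "wy": 0, "wz": 0}, {"dx": -0.25, "dy": 0.75, "dz": -0.3, "wx": -0.25, "wy": 0, "wz": 0}, {"dx": -0.25, "dy": 0.75, "dz": -0.3, "wx": -0.25, "wy": 0, "wz": 0}, {"dx": -0.25, "dy": 0.75, "dz": -0.3, "wx": -0.25, "wy": 0, "wz": 0}, {"dx": -0.25, "dy": 0.75, "dz": -0.3, "wx": -0.25, "wy": 0, "wz": 0}, {"dx": -0.2, "dy": 0.7, "dz": -0.3, "wx": -0.25, "wy": 0, "wz": 0}, {"dx": 0, "dy": 0.5, "dz": -0.2, "wx": -0.25, "wy": 0, "wz": 0}, {"dx": 0, "dy": 0, "dz": 0, "wx": 0, "wy": 0, "wz": 0}, {"dx": 0, "dy": 0, "dz": 0, "wx": 0, "wy": 0, "wz": 0}]}}

```text
time_s: 8.97
tcp_pos: [0.5381, -0.1617, 0.1578]
eef_rot: [-136.6, 89.9, 48.4]
contact_force: [0.1, -0.5, -0.4]
gripper_width: 0.046
```

```bash
python3 - <<'E'
from h import *
p,d,c=snap("wrist","w3"); print(tool()[0],tool()[2]['qd'].round(1))
print(colrect(p,d,c,red(p),-.01,.015))
for o in r.cut_out("wrist","red_mat")[:2]:
    P=maskpts(o['mask'],d,c); print(o['score'],o['bbox'],rect(P),np.percentile(P[:,2],[5,50,95]).round(4))
pt,dt,ct=load("top1"); print("top red",colrect(pt,dt,ct,red(pt),-.01,.015)); print("top blue",colrect(pt,dt,ct,blue(pt),-.01,.015))
plan([.6449,-.1888,.08],5.3)
E
```

```text
[ 0.53793276 -0.16147741  0.15774397] [ 0.9 -0.5 -0.6 -0.1  0.2 -0.3]
[(9436, np.float64(0.0046), (array([ 0.6474, -0.1876]), array([107.6,  78. ]), 4.72))]
0.96 [248.6, 11.4, 91.8, 128.0] (array([ 0.648 , -0.1881]), array([118.7,  89.2]), 4.57) [0.0028 0.0044 0.0058]
top red [(877, np.float64(0.0042), (array([ 0.6454, -0.1894]), array([108.2,  78.3]), 4.39))]
top blue [(834, np.float64(0.0041), (array([0.6473, 0.1845]), array([105.1,  75.8]), 10.48))]
N 8 d [ 0.486  0.232 -0.651] w [-0.007 -0.001  0.001] from [ 0.5378 -0.1612  0.1577] t 9.0667
```

View pics/w3.png

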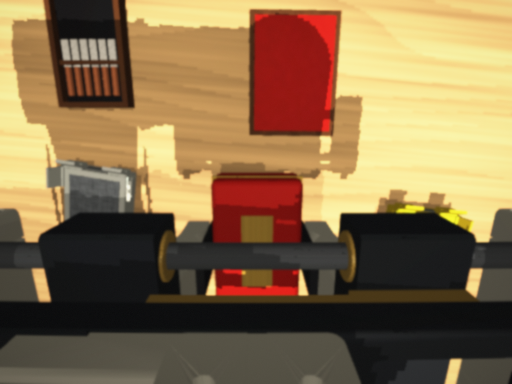

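```bash
python3 - <<'E'
from h import *
plan([.6465,-.1882,.06],4.6,N=9)
E
```

```text
N 9 d [ 0.543  0.201 -0.589] w [ 0.011 -0.001  0.001] from [ 0.5378 -0.1612  0.1577] t 9.0667
```

Call:
{"name": "arm_command", "arguments": {"plan": [{"dx": 0.3, "dy": 0.2, "dz": -0.59, "wx": 0.01, "wy": 0, "wz": 0}, {"dx": 0.54, "dy": 0.2, "dz": -0.59, "wx": 0.01, "wy": 0, "wz": 0}, {"dx": 0.54, "dy": 0.2, "dz": -0.59, "wx": 0.01, "wy": 0, "wz": 0}, {"dx": 0.54, "dy": 0.2, "dz": -0.59, "wx": 0.01, "wy": 0, "wz": 0}, {"dx": 0.54, "dy": 0.2, "dz": -0.59, "wx": 0.01, "wy": 0, "wz": 0}, {"dx": 0.54, "dy": 0.2, "dz": -0.59, "wx": 0.01, "wy": 0, "wz": 0}, {"dx": 0.54, "dy": 0.2, "dz": -0.59, "wx": 0.01, "wy": 0, "wz": 0}, {"dx": 0.54, "dy": 0.2, "dz": -0.59, "wx": 0.01, "wy": 0, "wz": 0}, {"dx": 0.2, "dy": 0.1, "dz": -0.4, "wx": 0.01, "wy": 0, "wz": 0}, {"dx": 0, "dy": 0, "dz": 0, "wx": 0, "wy": 0, "wz": 0}, {"dx": 0, "dy": 0, "dz": 0, "wx": 0, "wy": 0, "wz": 0}]}}

```text
time_s: 9.98
tcp_pos: [0.6443, -0.1783, 0.0692]
eef_rot: [-75.0, 89.9, 109.9]
contact_force: [-0.8, -0.5, 0.6]
gripper_width: 0.0455
```

```bash
python3 - <<'E'
from h import *
print(tool()[1][:,0].round(4))
plan([.6465,-.1882,.03],4.6,N=5)
E
```

```text
[-8.0e-04  2.2e-03 -1.0e+00]
N 5 d [ 0.392  0.101 -0.014] w [0.012 0.002 0.006] from [ 0.6443 -0.1783  0.0692] t 9.9833
```

Call:
{"name": "arm_command", "arguments": {"plan": [{"dx": 0.39, "dy": 0.1, "dz": -0.015, "wx": 0.012, "wy": 0, "wz": 0.006}, {"dx": 0.39, "dy": 0.1, "dz": -0.015, "wx": 0.012, "wy": 0, "wz": 0.006}, {"dx": 0.39, "dy": 0.1, "dz": -0.015, "wx": 0.012, "wy": 0, "wz": 0.006}, {"dx": 0.39, "dy": 0.1, "dz": -0.015, "wx": 0.012, "wy": 0, "wz": 0.006}, {"dx": 0.3, "dy": 0.1, "dz": -0.015, "wx": 0.012, "wy": 0, "wz": 0.006}, {"dx": 0, "dy": 0, "dz": 0, "wx": 0, "wy": 0, "wz": 0}, {"dx": 0, "dy": 0, "dz": 0, "wx": 0, "wy": 0, "wz": 0}]}}

```text
time_s: 10.57
tcp_pos: [0.6451, -0.1881, 0.0306]
eef_rot: [170.1, 89.9, -5.3]
contact_force: [-0.8, -1.2, -1.1]
gripper_width: 0.0461
```

```bash
python3 - <<'E'
from h import *
print(tool()[1][:,0].round(4))
plan([.6465,-.1882,.0195],4.6,N=4)
E
```

```text
[ 1.3e-03 -1.0e-04 -1.0e+00]
N 4 d [ 0.139  0.002 -0.017] w [-0.001 -0.004 -0.001] from [ 0.6451 -0.1881  0.0306] t 10.5667
```

Call:
{"name": "arm_command", "arguments": {"plan": [{"dx": 0.14, "dy": 0, "dz": -0.017, "wx": 0, "wy": -0.004, "wz": 0}, {"dx": 0.14, "dy": 0, "dz": -0.017, "wx": 0, "wy": -0.004, "wz": 0}, {"dx": 0.12, "dy": 0, "dz": -0.017, "wx": 0, "wy": -0.004, "wz": 0}, {"dx": 0.08, "dy": 0, "dz": -0.017, "wx": 0, "wy": -0.004, "wz": 0}, {"dx": 0.03, "dy": 0, "dz": 0, "wx": 0, "wy": 0, "wz": 0}, {"dx": 0, "dy": 0, "dz": 0, "wx": 0, "wy": 0, "wz": 0}]}}

```text
time_s: 11.07
tcp_pos: [0.6472, -0.1882, 0.0201]
eef_rot: [155.0, 89.9, -20.4]
contact_force: [0.1, 0.1, -0.7]
gripper_width: 0.0459
```

```bash
python3 - <<'E'
from h import *
plan([.6465,-.1882,.0195],4.6,N=4)
E
```

```text
N 4 d [ 0.007 -0.     0.008] w [-0.002 -0.003 -0.001] from [ 0.6472 -0.1882  0.0201] t 11.0667
```

Call:
{"name": "arm_command", "arguments": {"plan": [{"dx": 0.04, "dy": 0, "dz": 0, "wx": 0, "wy": 0, "wz": 0}, {"dx": 0.03, "dy": 0, "dz": 0, "wx": 0, "wy": 0, "wz": 0}, {"dx": 0, "dy": 0, "dz": 0, "wx": 0, "wy": 0, "wz": 0}]}}

```text
time_s: 11.32
tcp_pos: [0.6474, -0.1881, 0.0194]
eef_rot: [157.1, 89.9, -18.3]
contact_force: [-0.7, -0.1, -1.0]
gripper_width: 0.0459
```

Call:
{"name": "arm_command", "arguments": {"plan": [{"dx": 0.04, "dy": 0, "dz": 0, "wx": 0, "wy": 0, "wz": 0}, {"dx": 0.03, "dy": 0, "dz": 0, "wx": 0, "wy": 0, "wz": 0}, {"dx": 0, "dy": 0, "dz": 0, "wx": 0, "wy": 0, "wz": 0}]}}

```text
time_s: 11.57
tcp_pos: [0.6477, -0.1881, 0.0194]
eef_rot: [158.4, 89.8, -17.0]
contact_force: [-0.1, -0.1, -0.8]
gripper_width: 0.0458
```

Call:
{"name": "arm_command", "arguments": {"plan": [{"dx": 0.08, "dy": 0, "dz": 0, "wx": 0, "wy": 0, "wz": 0}, {"dx": 0.04, "dy": 0, "dz": 0, "wx": 0, "wy": 0, "wz": 0}]}}

```text
time_s: 11.73
tcp_pos: [0.648, -0.1881, 0.0189]
eef_rot: [156.7, 89.8, -18.6]
contact_force: [-2.7, 1.9, 6.1]
gripper_width: 0.0454
```

Call:
{"name": "arm_command", "arguments": {"plan": [{"dx": -0.02, "dy": 0, "dz": 0, "wx": 0, "wy": 0, "wz": 0}, {"dx": 0, "dy": 0, "dz": 0, "wx": 0, "wy": 0, "wz": 0}, {"dx": 0, "dy": 0, "dz": 0, "wx": 0, "wy": 0, "wz": 0}, {"dx": 0, "dy": 0, "dz": 0, "wx": 0, "wy": 0, "wz": 0}, {"dx": 0, "dy": 0, "dz": 0, "wx": 0, "wy": 0, "wz": 0}], "fingers": -1}}

```text
time_s: 12.15
tcp_pos: [0.6484, -0.1881, 0.0192]
eef_rot: [160.2, 89.7, -15.1]
contact_force: [0.5, -0.3, 0.7]
gripper_width: 0.0734
```

Call:
{"name": "arm_command", "arguments": {"plan": [{"dx": -0.4, "dy": 0, "dz": 0, "wx": 0, "wy": 0, "wz": 0}, {"dx": -0.8, "dy": 0, "dz": 0, "wx": 0, "wy": 0, "wz": 0}, {"dx": -0.9, "dy": 0, "dz": 0, "wx": 0, "wy": 0, "wz": 0}, {"dx": -0.9, "dy": 0, "dz": 0.2, "wx": 0, "wy": 0, "wz": 0}, {"dx": -0.9, "dy": 0, "dz": 0.5, "wx": 0, "wy": 0, "wz": 0}, {"dx": -0.9, "dy": 0, "dz": 0.8, "wx": 0, "wy": 0, "wz": 0}, {"dx": -0.9, "dy": 0, "dz": 0.8, "wx": 0, "wy": 0, "wz": 0}, {"dx": -0.9, "dy": 0, "dz": 0.8, "wx": 0, "wy": 0, "wz": 0}, {"dx": 0, "dy": 0, "dz": 0.8, "wx": 0, "wy": 0, "wz": 0}]}}

```text
time_s: 12.9
tcp_pos: [0.5693, -0.1946, 0.1576]
eef_rot: [110.5, 89.8, -64.7]
contact_force: [1.2, -0.6, 0.2]
gripper_width: 0.0876
```

```bash
python3 - <<'E'
from h import *
r.capture("top")
p,d,c=snap("wrist","w4"); 
print(colrect(p,d,c,red(p),.015,.05)); print("mat",colrect(p,d,c,red(p),-.01,.012))
plan([.375,-.337,.25],-1.8)
E
```

```text
[(3462, np.float64(0.0285), (array([ 0.6476, -0.188 ]), array([74.6, 45.6]), 4.64))]
mat [(4611, np.float64(0.0046), (array([ 0.6473, -0.1875]), array([106.7,  78.4]), 4.63))]
N 14 d [-0.337  0.49   0.699] w [ 0.101  0.002 -0.001] from [ 0.5666 -0.1943  0.1554] t 13.0
```

View pics/w4.png

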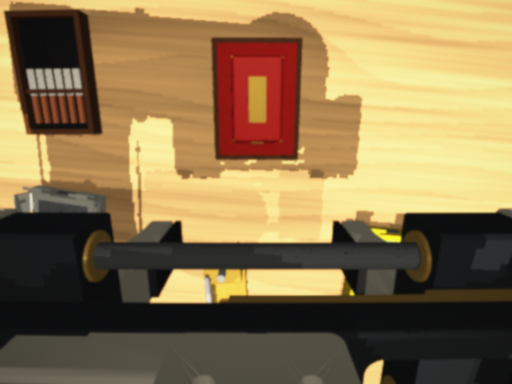

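Call:
{"name": "arm_command", "arguments": {"plan": [{"dx": -0.34, "dy": 0.49, "dz": 0.7, "wx": 0.1, "wy": 0, "wz": 0}, {"dx": -0.34, "dy": 0.49, "dz": 0.7, "wx": 0.1, "wy": 0, "wz": 0}, {"dx": -0.34, "dy": 0.49, "dz": 0.7, "wx": 0.1, "wy": 0, "wz": 0}, {"dx": -0.34, "dy": 0.49, "dz": 0.7, "wx": 0.1, "wy": 0, "wz": 0}, {"dx": -0.34, "dy": 0.49, "dz": 0.7, "wx": 0.1, "wy": 0, "wz": 0}, {"dx": -0.34, "dy": 0.49, "dz": 0.7, "wx": 0.1, "wy": 0, "wz": 0}, {"dx": -0.34, "dy": 0.49, "dz": 0.7, "wx": 0.1, "wy": 0, "wz": 0}, {"dx": -0.34, "dy": 0.49, "dz": 0.7, "wx": 0.1, "wy": 0, "wz": 0}, {"dx": -0.34, "dy": 0.49, "dz": 0.7, "wx": 0.1, "wy": 0, "wz": 0}, {"dx": -0.34, "dy": 0.49, "dz": 0.7, "wx": 0.1, "wy": 0, "wz": 0}, {"dx": -0.34, "dy": 0.49, "dz": 0.7, "wx": 0.1, "wy": 0, "wz": 0}, {"dx": -0.3, "dy": 0.4, "dz": 0.6, "wx": 0.1, "wy": 0, "wz": 0}, {"dx": 0, "dy": 0, "dz": 0, "wx": 0, "wy": 0, "wz": 0}, {"dx": 0, "dy": 0, "dz": 0, "wx": 0, "wy": 0, "wz": 0}]}}

```text
time_s: 14.17
tcp_pos: [0.3874, -0.3282, 0.2461]
eef_rot: [80.9, 89.8, -100.7]
contact_force: [0.5, -0.6, 0.1]
gripper_width: 0.0878
```

```bash
python3 - <<'E'
from h import *
p,d,c=snap("wrist","w5"); print(tool()[0],tool()[2]['qd'].round(1))
print(colrect(p,d,c,blue(p),.035,.06))
for q in ("blue_case","yellow_tray"):
  for o in r.cut_out("wrist",q)[:2]:
    P=maskpts(o['mask'],d,c); print(q,o['score'],o['bbox'],rect(P),np.percentile(P[:,2],[5,50,95]).round(4))
plan([.4575,-.337,.09],-1.8)
E
```

```text
[ 0.38762544 -0.32811986  0.24609426] [ 1.3  0.9  0.2 -0.1  0.4 -0.3]
[(1971, np.float64(0.0495), (array([ 0.461, -0.337]), array([73.9, 43.4]), -1.68))]
blue_case 0.74 [239.5, 76.8, 43.5, 68.0] (array([ 0.4607, -0.3372]), array([82.4, 48.4]), 0.66) [0.0477 0.0496 0.051 ]
yellow_tray 0.66 [227.0, 39.2, 69.6, 129.6] (array([ 0.4642, -0.3368]), array([143.1,  87.5]), 0.55) [0.0244 0.0261 0.0377]
yellow_tray 0.43 [99.8, 2.4, 69.7, 7.0] (array([ 0.5899, -0.1912]), array([83.8,  9.9]), 88.41) [0.0013 0.0034 0.0052]
N 9 d [ 0.863  0.04  -0.386] w [ 0.005  0.002 -0.004] from [ 0.3884 -0.3275  0.2454] t 14.3167
```

View pics/w5.png

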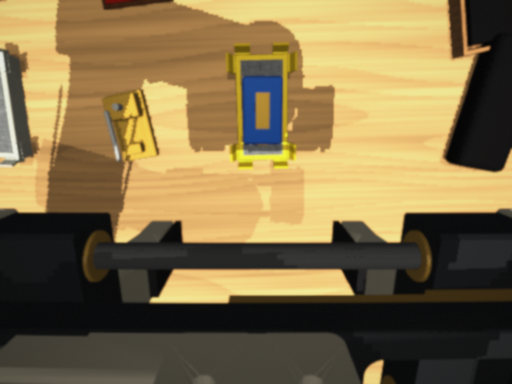

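```bash
python3 - <<'E'
from h import *
pt,dt,ct=load("top1"); print("top blue",colrect(pt,dt,ct,blue(pt),.035,.06),"red",colrect(pt,dt,ct,red(pt),.035,.06))
plan([.4605,-.337,.08],-1.7,N=10)
E
```

```text
top blue [(322, np.float64(0.0494), (array([ 0.458 , -0.3375]), array([74.2, 44.6]), -2.05))] red [(330, np.float64(0.0491), (array([0.4783, 0.0057]), array([75.3, 45. ]), -8.24))]
N 10 d [ 0.827  0.036 -0.362] w [ 0.003  0.002 -0.003] from [ 0.3884 -0.3275  0.2454] t 14.3167
```

Call:
{"name": "arm_command", "arguments": {"plan": [{"dx": 0.8, "dy": 0.036, "dz": -0.36, "wx": 0.003, "wy": 0, "wz": -0.003}, {"dx": 0.8, "dy": 0.036, "dz": -0.36, "wx": 0.003, "wy": 0, "wz": -0.003}, {"dx": 0.8, "dy": 0.036, "dz": -0.36, "wx": 0.003, "wy": 0, "wz": -0.003}, {"dx": 0.8, "dy": 0.036, "dz": -0.36, "wx": 0.003, "wy": 0, "wz": -0.003}, {"dx": 0.8, "dy": 0.036, "dz": -0.36, "wx": 0.003, "wy": 0, "wz": -0.003}, {"dx": 0.8, "dy": 0.036, "dz": -0.36, "wx": 0.003, "wy": 0, "wz": -0.003}, {"dx": 0.8, "dy": 0.036, "dz": -0.36, "wx": 0.003, "wy": 0, "wz": -0.003}, {"dx": 0.8, "dy": 0.036, "dz": -0.36, "wx": 0.003, "wy": 0, "wz": -0.003}, {"dx": 0.5, "dy": 0.036, "dz": -0.36, "wx": 0.003, "wy": 0, "wz": -0.003}, {"dx": 0, "dy": 0, "dz": 0, "wx": 0, "wy": 0, "wz": 0}, {"dx": 0, "dy": 0, "dz": 0, "wx": 0, "wy": 0, "wz": 0}]}}

```text
time_s: 15.23
tcp_pos: [0.4602, -0.3318, 0.0972]
eef_rot: [-7.9, 89.6, 170.9]
contact_force: [0.1, -0.1, -0.2]
gripper_width: 0.0876
```

```bash
python3 - <<'E'
from h import *
plan([.461,-.337,.055],-1.7,N=4)
E
```

```text
N 4 d [ 0.527  0.065 -0.013] w [0.03  0.021 0.003] from [ 0.4602 -0.3318  0.0972] t 15.2333
```

Call:
{"name": "arm_command", "arguments": {"plan": [{"dx": 0.5, "dy": 0.065, "dz": -0.013, "wx": 0.03, "wy": 0.02, "wz": 0.003}, {"dx": 0.5, "dy": 0.065, "dz": -0.013, "wx": 0.03, "wy": 0.02, "wz": 0.003}, {"dx": 0.5, "dy": 0.065, "dz": -0.013, "wx": 0.03, "wy": 0.02, "wz": 0.003}, {"dx": 0.35, "dy": 0.065, "dz": -0.013, "wx": 0.03, "wy": 0.02, "wz": 0.003}, {"dx": 0, "dy": 0, "dz": 0, "wx": 0, "wy": 0, "wz": 0}, {"dx": 0, "dy": 0, "dz": 0, "wx": 0, "wy": 0, "wz": 0}]}}

```text
time_s: 15.73
tcp_pos: [0.4614, -0.3377, 0.0587]
eef_rot: [162.1, 89.8, -19.6]
contact_force: [0.2, 0.3, 0.2]
gripper_width: 0.0875
```

```bash
python3 - <<'E'
from h import *
plan([.461,-.337,.041],-1.7,N=3)
E
```

```text
N 3 d [ 0.294 -0.011  0.007] w [-0.003 -0.014 -0.005] from [ 0.4614 -0.3377  0.0587] t 15.7333
```

Call:
{"name": "arm_command", "arguments": {"plan": [{"dx": 0.29, "dy": -0.01, "dz": 0.007, "wx": -0.003, "wy": -0.014, "wz": -0.005}, {"dx": 0.29, "dy": -0.01, "dz": 0.007, "wx": -0.003, "wy": -0.014, "wz": -0.005}, {"dx": 0.25, "dy": -0.01, "dz": 0.007, "wx": -0.003, "wy": -0.014, "wz": -0.005}, {"dx": 0, "dy": 0, "dz": 0, "wx": 0, "wy": 0, "wz": 0}, {"dx": 0, "dy": 0, "dz": 0, "wx": 0, "wy": 0, "wz": 0}]}}

```text
time_s: 16.15
tcp_pos: [0.4612, -0.3374, 0.0412]
eef_rot: [164.9, 89.9, -16.8]
contact_force: [0.6, 0.7, 0.2]
gripper_width: 0.0876
```

Call:
{"name": "arm_command", "arguments": {"plan": [{"dx": 0, "dy": 0, "dz": 0, "wx": 0, "wy": 0, "wz": 0}, {"dx": 0, "dy": 0, "dz": 0, "wx": 0, "wy": 0, "wz": 0}, {"dx": 0, "dy": 0, "dz": 0, "wx": 0, "wy": 0, "wz": 0}, {"dx": 0, "dy": 0, "dz": 0, "wx": 0, "wy": 0, "wz": 0}, {"dx": 0, "dy": 0, "dz": 0, "wx": 0, "wy": 0, "wz": 0}, {"dx": 0, "dy": 0, "dz": 0, "wx": 0, "wy": 0, "wz": 0}, {"dx": 0, "dy": 0, "dz": 0, "wx": 0, "wy": 0, "wz": 0}, {"dx": 0, "dy": 0, "dz": 0, "wx": 0, "wy": 0, "wz": 0}], "fingers": 1, "force": 12}}

```text
time_s: 16.82
tcp_pos: [0.4619, -0.3375, 0.0422]
eef_rot: [162.5, 89.8, -19.1]
contact_force: [-0.4, -0.0, -1.5]
gripper_width: 0.0457
```

Call:
{"name": "arm_command", "arguments": {"plan": [{"dx": -0.3, "dy": 0, "dz": 0, "wx": 0, "wy": 0, "wz": 0}, {"dx": -0.6, "dy": 0, "dz": 0, "wx": 0, "wy": 0, "wz": 0}, {"dx": -0.8, "dy": 0, "dz": 0, "wx": 0, "wy": 0, "wz": 0}, {"dx": -0.8, "dy": 0, "dz": 0, "wx": 0, "wy": 0, "wz": 0}, {"dx": -0.8, "dy": 0, "dz": 0, "wx": 0, "wy": 0, "wz": 0}, {"dx": -0.8, "dy": 0, "dz": 0, "wx": 0, "wy": 0, "wz": 0}, {"dx": -0.5, "dy": 0, "dz": 0, "wx": 0, "wy": 0, "wz": 0}]}}

```text
time_s: 17.4
tcp_pos: [0.4591, -0.3366, 0.1368]
eef_rot: [-19.5, 89.7, 158.8]
contact_force: [0.1, 0.1, -0.1]
gripper_width: 0.0459
```

```bash
python3 - <<'E'
from h import *
print(r.get_state()['gripper_width'],tool()[1][:,0])
e=plan([.555,.17,.17],10)
E
```

```text
0.04592451731493971 [-0.00434235  0.00168792 -0.99998915]
N 28 d [-0.059 -0.892 -0.233] w [-0.091  0.002  0.001] from [ 0.4591 -0.3366  0.1368] t 17.4
```

Call:
{"name": "arm_command", "arguments": {"plan": [{"dx": -0.06, "dy": -0.5, "dz": -0.23, "wx": -0.05, "wy": 0, "wz": 0}, {"dx": -0.06, "dy": -0.89, "dz": -0.23, "wx": -0.09, "wy": 0, "wz": 0}, {"dx": -0.06, "dy": -0.89, "dz": -0.23, "wx": -0.09, "wy": 0, "wz": 0}, {"dx": -0.06, "dy": -0.89, "dz": -0.23, "wx": -0.09, "wy": 0, "wz": 0}, {"dx": -0.06, "dy": -0.89, "dz": -0.23, "wx": -0.09, "wy": 0, "wz": 0}, {"dx": -0.06, "dy": -0.89, "dz": -0.23, "wx": -0.09, "wy": 0, "wz": 0}, {"dx": -0.06, "dy": -0.89, "dz": -0.23, "wx": -0.09, "wy": 0, "wz": 0}, {"dx": -0.06, "dy": -0.89, "dz": -0.23, "wx": -0.09, "wy": 0, "wz": 0}, {"dx": -0.06, "dy": -0.89, "dz": -0.23, "wx": -0.09, "wy": 0, "wz": 0}, {"dx": -0.06, "dy": -0.89, "dz": -0.23, "wx": -0.09, "wy": 0, "wz": 0}, {"dx": -0.06, "dy": -0.89, "dz": -0.23, "wx": -0.09, "wy": 0, "wz": 0}, {"dx": -0.06, "dy": -0.89, "dz": -0.23, "wx": -0.09, "wy": 0, "wz": 0}, {"dx": -0.06, "dy": -0.89, "dz": -0.23, "wx": -0.09, "wy": 0, "wz": 0}, {"dx": -0.06, "dy": -0.89, "dz": -0.23, "wx": -0.09, "wy": 0, "wz": 0}, {"dx": -0.06, "dy": -0.89, "dz": -0.23, "wx": -0.09, "wy": 0, "wz": 0}, {"dx": -0.06, "dy": -0.89, "dz": -0.23, "wx": -0.09, "wy": 0, "wz": 0}, {"dx": -0.06, "dy": -0.89, "dz": -0.23, "wx": -0.09, "wy": 0, "wz": 0}, {"dx": -0.06, "dy": -0.89, "dz": -0.23, "wx": -0.09, "wy": 0, "wz": 0}, {"dx": -0.06, "dy": -0.89, "dz": -0.23, "wx": -0.09, "wy": 0, "wz": 0}, {"dx": -0.06, "dy": -0.89, "dz": -0.23, "wx": -0.09, "wy": 0, "wz": 0}]}}

```text
time_s: 19.07
tcp_pos: [0.5365, 0.0364, 0.159]
eef_rot: [-20.1, 89.4, 166.5]
contact_force: [1.2, 0.2, 0.3]
gripper_width: 0.0461
```

```bash
python3 - <<'E'
from h import *
print(r.get_state()['gripper_width'],tool()[1][:,0])
e=plan([.555,.17,.17],10)
E
```

```text
0.046070591779338615 [-0.00961492  0.00231264 -0.9999511 ]
N 8 d [-0.069 -0.811 -0.231] w [-0.095  0.014  0.006] from [0.5365 0.0364 0.159 ] t 19.0667
```

Call:
{"name": "arm_command", "arguments": {"plan": [{"dx": -0.06, "dy": -0.8, "dz": -0.2, "wx": -0.09, "wy": 0.014, "wz": 0.006}, {"dx": -0.06, "dy": -0.8, "dz": -0.2, "wx": -0.09, "wy": 0.014, "wz": 0.006}, {"dx": -0.06, "dy": -0.8, "dz": -0.2, "wx": -0.09, "wy": 0.014, "wz": 0.006}, {"dx": -0.06, "dy": -0.8, "dz": -0.2, "wx": -0.09, "wy": 0.014, "wz": 0.006}, {"dx": -0.06, "dy": -0.8, "dz": -0.2, "wx": -0.09, "wy": 0.014, "wz": 0.006}, {"dx": -0.06, "dy": -0.6, "dz": -0.2, "wx": -0.09, "wy": 0.014, "wz": 0.006}, {"dx": 0, "dy": -0.3, "dz": 0, "wx": -0.05, "wy": 0, "wz": 0}, {"dx": 0, "dy": 0, "dz": 0, "wx": 0, "wy": 0, "wz": 0}, {"dx": 0, "dy": 0, "dz": 0, "wx": 0, "wy": 0, "wz": 0}]}}

```text
time_s: 19.82
tcp_pos: [0.5441, 0.1481, 0.163]
eef_rot: [-3.1, 89.6, -173.4]
contact_force: [-0.4, -0.6, -1.1]
gripper_width: 0.0459
```

```bash
python3 - <<'E'
from h import *
p,d,c=snap("wrist","w6"); print(tool()[0],tool()[2]['qd'].round(1))
print(colrect(p,d,c,blue(p),-.01,.015))
plan([.6492,.185,.06],10.5)
E
```

```text
[0.54410124 0.14783303 0.16301199] [-0.7 -0.3 -0.1  0.1  0.   0.1]
[(8864, np.float64(0.0046), (array([0.6487, 0.1861]), array([105.7,  75.6]), 10.57))]
N 8 d [ 0.641 -0.114 -0.69 ] w [-0.022  0.012  0.001] from [0.5441 0.1478 0.163 ] t 19.8667
```

View pics/w6.png

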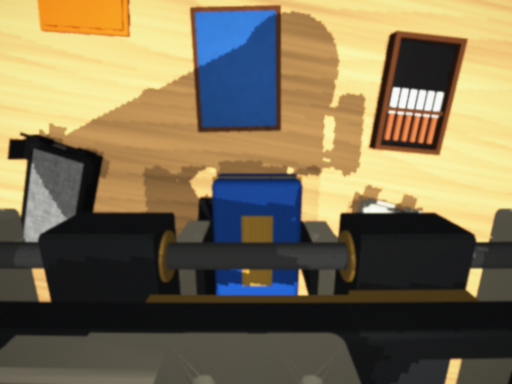

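```bash
python3 - <<'E'
from h import *
plan([.6495,.1862,.06],10.55,N=9)
E
```

```text
N 9 d [ 0.57  -0.107 -0.616] w [-0.021  0.011  0.001] from [0.5441 0.1478 0.163 ] t 19.8667
```

Call:
{"name": "arm_command", "arguments": {"plan": [{"dx": 0.35, "dy": -0.11, "dz": -0.61, "wx": -0.02, "wy": 0.01, "wz": 0}, {"dx": 0.55, "dy": -0.11, "dz": -0.61, "wx": -0.02, "wy": 0.01, "wz": 0}, {"dx": 0.55, "dy": -0.11, "dz": -0.61, "wx": -0.02, "wy": 0.01, "wz": 0}, {"dx": 0.55, "dy": -0.11, "dz": -0.61, "wx": -0.02, "wy": 0.01, "wz": 0}, {"dx": 0.55, "dy": -0.11, "dz": -0.61, "wx": -0.02, "wy": 0.01, "wz": 0}, {"dx": 0.55, "dy": -0.11, "dz": -0.61, "wx": -0.02, "wy": 0.01, "wz": 0}, {"dx": 0.55, "dy": -0.11, "dz": -0.61, "wx": -0.02, "wy": 0.01, "wz": 0}, {"dx": 0.55, "dy": -0.11, "dz": -0.61, "wx": -0.02, "wy": 0.01, "wz": 0}, {"dx": 0.3, "dy": -0.1, "dz": -0.4, "wx": -0.02, "wy": 0.01, "wz": 0}, {"dx": 0, "dy": 0, "dz": 0, "wx": 0, "wy": 0, "wz": 0}, {"dx": 0, "dy": 0, "dz": 0, "wx": 0, "wy": 0, "wz": 0}]}}

```text
time_s: 20.78
tcp_pos: [0.6478, 0.1765, 0.069]
eef_rot: [-18.3, 89.9, 171.6]
contact_force: [-0.3, 0.3, -0.1]
gripper_width: 0.0457
```

```bash
python3 - <<'E'
from h import *
plan([.6495,.1862,.033],10.55,N=5)
E
```

```text
N 5 d [ 0.36  -0.093 -0.034] w [-0.028  0.004  0.001] from [0.6478 0.1765 0.069 ] t 20.7833
```

Call:
{"name": "arm_command", "arguments": {"plan": [{"dx": 0.36, "dy": -0.095, "dz": -0.034, "wx": -0.028, "wy": 0.004, "wz": 0}, {"dx": 0.36, "dy": -0.095, "dz": -0.034, "wx": -0.028, "wy": 0.004, "wz": 0}, {"dx": 0.36, "dy": -0.095, "dz": -0.034, "wx": -0.028, "wy": 0.004, "wz": 0}, {"dx": 0.36, "dy": -0.095, "dz": -0.034, "wx": -0.028, "wy": 0.004, "wz": 0}, {"dx": 0.25, "dy": -0.095, "dz": -0.034, "wx": -0.028, "wy": 0.004, "wz": 0}, {"dx": 0, "dy": 0, "dz": 0, "wx": 0, "wy": 0, "wz": 0}, {"dx": 0, "dy": 0, "dz": 0, "wx": 0, "wy": 0, "wz": 0}]}}

```text
time_s: 21.37
tcp_pos: [0.6482, 0.1869, 0.0344]
eef_rot: [-147.4, 89.8, 43.2]
contact_force: [0.2, -0.0, -0.5]
gripper_width: 0.0455
```

```bash
python3 - <<'E'
from h import *
plan([.6495,.1862,.0225],10.55,N=4)
E
```

```text
N 4 d [ 0.148  0.011 -0.014] w [ 0.003 -0.007  0.005] from [0.6482 0.1869 0.0344] t 21.3667
```

Call:
{"name": "arm_command", "arguments": {"plan": [{"dx": 0.14, "dy": 0.01, "dz": -0.013, "wx": 0.003, "wy": -0.007, "wz": 0.005}, {"dx": 0.14, "dy": 0.01, "dz": -0.013, "wx": 0.003, "wy": -0.007, "wz": 0.005}, {"dx": 0.12, "dy": 0.01, "dz": -0.01, "wx": 0.003, "wy": -0.007, "wz": 0.005}, {"dx": 0.08, "dy": 0.01, "dz": -0.01, "wx": 0.003, "wy": -0.007, "wz": 0.005}, {"dx": 0.04, "dy": 0, "dz": 0, "wx": 0, "wy": 0, "wz": 0}, {"dx": 0.03, "dy": 0, "dz": 0, "wx": 0, "wy": 0, "wz": 0}]}}

```text
time_s: 21.87
tcp_pos: [0.6499, 0.1865, 0.0232]
eef_rot: [-178.9, 89.9, 11.7]
contact_force: [-0.1, -1.1, -0.5]
gripper_width: 0.046
```

Call:
{"name": "arm_command", "arguments": {"plan": [{"dx": 0.06, "dy": 0, "dz": 0, "wx": 0, "wy": 0, "wz": 0}, {"dx": 0.05, "dy": 0, "dz": 0, "wx": 0, "wy": 0, "wz": 0}, {"dx": 0.04, "dy": 0, "dz": 0, "wx": 0, "wy": 0, "wz": 0}]}}

```text
time_s: 22.12
tcp_pos: [0.65, 0.1865, 0.0211]
eef_rot: [175.4, 89.9, 6.0]
contact_force: [-5.5, 0.7, 12.4]
gripper_width: 0.0456
```

Call:
{"name": "arm_command", "arguments": {"plan": [{"dx": -0.02, "dy": 0, "dz": 0, "wx": 0, "wy": 0, "wz": 0}, {"dx": 0, "dy": 0, "dz": 0, "wx": 0, "wy": 0, "wz": 0}, {"dx": 0, "dy": 0, "dz": 0, "wx": 0, "wy": 0, "wz": 0}, {"dx": 0, "dy": 0, "dz": 0, "wx": 0, "wy": 0, "wz": 0}, {"dx": 0, "dy": 0, "dz": 0, "wx": 0, "wy": 0, "wz": 0}], "fingers": -1}}

```text
time_s: 22.53
tcp_pos: [0.6506, 0.1868, 0.0223]
eef_rot: [-173.9, 89.8, 16.7]
contact_force: [0.2, -0.9, -0.8]
gripper_width: 0.0735
```

Call:
{"name": "arm_command", "arguments": {"plan": [{"dx": -0.4, "dy": 0, "dz": 0, "wx": 0, "wy": 0, "wz": 0}, {"dx": -0.8, "dy": 0, "dz": 0, "wx": 0, "wy": 0, "wz": 0}, {"dx": -0.9, "dy": 0, "dz": 0, "wx": 0, "wy": 0, "wz": 0}, {"dx": -0.9, "dy": 0, "dz": 0.2, "wx": 0, "wy": 0, "wz": 0}, {"dx": -0.9, "dy": 0, "dz": 0.5, "wx": 0, "wy": 0, "wz": 0}, {"dx": -0.9, "dy": 0, "dz": 0.8, "wx": 0, "wy": 0, "wz": 0}, {"dx": -0.9, "dy": 0, "dz": 0.8, "wx": 0, "wy": 0, "wz": 0}, {"dx": -0.9, "dy": 0, "dz": 0.8, "wx": 0, "wy": 0, "wz": 0}, {"dx": 0, "dy": 0, "dz": 0.8, "wx": 0, "wy": 0, "wz": 0}]}}

```text
time_s: 23.28
tcp_pos: [0.573, 0.1714, 0.1613]
eef_rot: [118.1, 89.9, -51.3]
contact_force: [1.1, 0.2, 0.4]
gripper_width: 0.0876
```

```bash
python3 - <<'E'
from h import *
r.capture("top")
p,d,c=snap("wrist","w7"); 
print(colrect(p,d,c,blue(p),.015,.05)); print("mat",colrect(p,d,c,blue(p),-.01,.012))
plan([.405,.004,.25],-7)
E
```

```text
[(3266, np.float64(0.0285), (array([0.6486, 0.1864]), array([74. , 45.6]), 10.48))]
mat [(4112, np.float64(0.0046), (array([0.6488, 0.1859]), array([105.7,  75.9]), 10.78))]
N 14 d [-0.323  0.573  0.618] w [ 0.273  0.002 -0.002] from [0.5704 0.1706 0.1591] t 23.3833
```

View pics/w7.png

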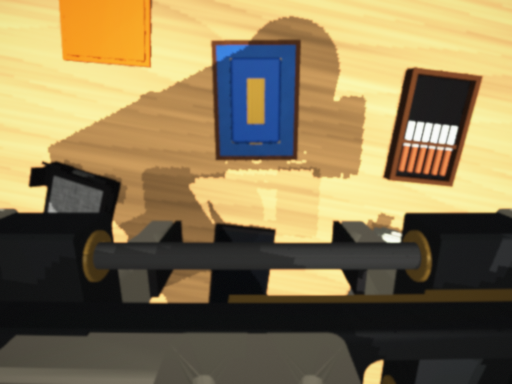

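Both cases are centred. Now look at the empty white tray.

Call:
{"name": "arm_command", "arguments": {"plan": [{"dx": -0.32, "dy": 0.57, "dz": 0.6, "wx": 0.27, "wy": 0, "wz": 0}, {"dx": -0.32, "dy": 0.57, "dz": 0.6, "wx": 0.27, "wy": 0, "wz": 0}, {"dx": -0.32, "dy": 0.57, "dz": 0.6, "wx": 0.27, "wy": 0, "wz": 0}, {"dx": -0.32, "dy": 0.57, "dz": 0.6, "wx": 0.27, "wy": 0, "wz": 0}, {"dx": -0.32, "dy": 0.57, "dz": 0.6, "wx": 0.27, "wy": 0, "wz": 0}, {"dx": -0.32, "dy": 0.57, "dz": 0.6, "wx": 0.27, "wy": 0, "wz": 0}, {"dx": -0.32, "dy": 0.57, "dz": 0.6, "wx": 0.27, "wy": 0, "wz": 0}, {"dx": -0.32, "dy": 0.57, "dz": 0.6, "wx": 0.27, "wy": 0, "wz": 0}, {"dx": -0.32, "dy": 0.57, "dz": 0.6, "wx": 0.27, "wy": 0, "wz": 0}, {"dx": -0.32, "dy": 0.57, "dz": 0.6, "wx": 0.27, "wy": 0, "wz": 0}, {"dx": -0.32, "dy": 0.57, "dz": 0.6, "wx": 0.27, "wy": 0, "wz": 0}, {"dx": -0.32, "dy": 0.57, "dz": 0.6, "wx": 0.27, "wy": 0, "wz": 0}, {"dx": 0, "dy": 0, "dz": 0, "wx": 0, "wy": 0, "wz": 0}, {"dx": 0, "dy": 0, "dz": 0, "wx": 0, "wy": 0, "wz": 0}]}}

```text
time_s: 24.55
tcp_pos: [0.4273, 0.0146, 0.2428]
eef_rot: [66.3, 89.8, -119.3]
contact_force: [0.2, -0.3, -0.2]
gripper_width: 0.0873
```

```bash
python3 - <<'E'
from h import *
p,d,c=snap("wrist","w8"); print(tool()[0],tool()[2]['qd'].round(1))
for o in r.cut_out("wrist","white_tray")[:2]:
    P=maskpts(o['mask'],d,c); print(o['score'],o['bbox'],rect(P),np.percentile(P[:,2],[5,50,95]).round(4))
    print(deck("w8","white_tray","wrist",.02,.03,60,150,m=o['mask']))
    v,u=[int(x) for x in (o['bbox'][1]+o['bbox'][3]/2,o['bbox'][0]+o['bbox'][2]/2)];print(p[v,u])
E
```

```text
[0.42733776 0.0146876  0.24275933] [0.5 1.4 0.5 0.1 0.5 0.1]
0.7 [224.1, 63.2, 71.7, 125.4] (array([0.4775, 0.004 ]), array([141.8,  80.9]), -4.28) [0.0246 0.0261 0.0368]
(2849, np.float64(0.026), (array([0.4913, 0.0026]), array([83.5, 49.5]), -4.47), array([0.4932, 0.0022]))
[92 92 90]
```

View pics/w8.png

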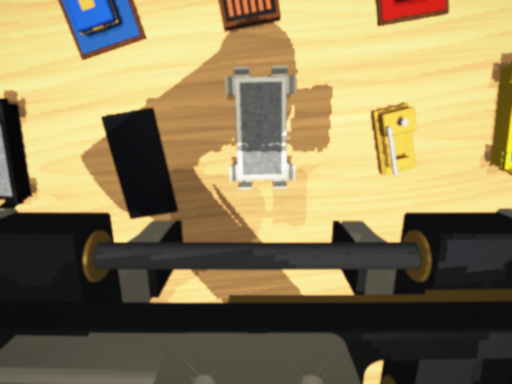

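```bash
python3 - <<'E'
from h import *
p,d,c=load("w8"); m=max(r.cut_out("wrist","white_tray"),key=lambda o:o['score'])['mask']
print(p[165,262],p[100,240],p[170,242])
for hi in (150,175,195): print(deck("w8","white_tray","wrist",.02,.03,60,hi,m=m))
plan([.4773,.004,.09],-4.3)
E
```

```text
[186 186 182] [146 144 132] [235 237 233]
(2849, np.float64(0.026), (array([0.4913, 0.0026]), array([83.5, 49.5]), -4.47), array([0.4932, 0.0022]))
(3050, np.float64(0.026), (array([0.4848, 0.003 ]), array([97.8, 51.7]), -4.05), array([0.4916, 0.0024]))
(3950, np.float64(0.026), (array([0.4786, 0.0036]), array([111.8,  59.2]), -4.15), array([0.4819, 0.0034]))
N 9 d [ 0.845  0.036 -0.281] w [-0.029  0.004 -0.006] from [0.4277 0.0152 0.2421] t 24.7
```

Call:
{"name": "arm_command", "arguments": {"plan": [{"dx": 0.8, "dy": 0.036, "dz": -0.28, "wx": -0.03, "wy": 0.004, "wz": -0.006}, {"dx": 0.8, "dy": 0.036, "dz": -0.28, "wx": -0.03, "wy": 0.004, "wz": -0.006}, {"dx": 0.8, "dy": 0.036, "dz": -0.28, "wx": -0.03, "wy": 0.004, "wz": -0.006}, {"dx": 0.8, "dy": 0.036, "dz": -0.28, "wx": -0.03, "wy": 0.004, "wz": -0.006}, {"dx": 0.8, "dy": 0.036, "dz": -0.28, "wx": -0.03, "wy": 0.004, "wz": -0.006}, {"dx": 0.8, "dy": 0.036, "dz": -0.28, "wx": -0.03, "wy": 0.004, "wz": -0.006}, {"dx": 0.8, "dy": 0.036, "dz": -0.28, "wx": -0.03, "wy": 0.004, "wz": -0.006}, {"dx": 0.8, "dy": 0.036, "dz": -0.28, "wx": -0.03, "wy": 0.004, "wz": -0.006}, {"dx": 0, "dy": 0, "dz": 0, "wx": 0, "wy": 0, "wz": 0}, {"dx": 0, "dy": 0, "dz": 0, "wx": 0, "wy": 0, "wz": 0}]}}

```text
time_s: 25.53
tcp_pos: [0.4774, 0.0079, 0.1046]
eef_rot: [36.2, 89.6, -147.9]
contact_force: [-0.2, 0.9, 1.2]
gripper_width: 0.0872
```

```bash
python3 - <<'E'
from h import *
plan([.478,.0038,.045],-4.3,N=5)
E
```

```text
N 5 d [ 0.596  0.039 -0.01 ] w [ 0.011  0.013 -0.01 ] from [0.4774 0.0079 0.1046] t 25.5333
```

Call:
{"name": "arm_command", "arguments": {"plan": [{"dx": 0.58, "dy": 0.04, "dz": -0.01, "wx": 0.01, "wy": 0.013, "wz": -0.01}, {"dx": 0.58, "dy": 0.04, "dz": -0.01, "wx": 0.01, "wy": 0.013, "wz": -0.01}, {"dx": 0.58, "dy": 0.04, "dz": -0.01, "wx": 0.01, "wy": 0.013, "wz": -0.01}, {"dx": 0.58, "dy": 0.04, "dz": -0.01, "wx": 0.01, "wy": 0.013, "wz": -0.01}, {"dx": 0.45, "dy": 0.04, "dz": -0.01, "wx": 0.01, "wy": 0.013, "wz": -0.01}, {"dx": 0, "dy": 0, "dz": 0, "wx": 0, "wy": 0, "wz": 0}, {"dx": 0, "dy": 0, "dz": 0, "wx": 0, "wy": 0, "wz": 0}]}}

```text
time_s: 26.12
tcp_pos: [0.4812, 0.006, 0.0515]
eef_rot: [-165.5, 89.7, 10.4]
contact_force: [-0.6, 0.0, 1.0]
gripper_width: 0.0875
```

```bash
python3 - <<'E'
from h import *
plan([.478,.0038,.0155],-4.3,N=5)
E
```

```text
N 5 d [0.36  0.025 0.031] w [ 0.007 -0.011  0.003] from [0.4812 0.006  0.0515] t 26.1167
```

Call:
{"name": "arm_command", "arguments": {"plan": [{"dx": 0.35, "dy": 0.025, "dz": 0.03, "wx": 0.007, "wy": -0.011, "wz": 0.003}, {"dx": 0.35, "dy": 0.025, "dz": 0.03, "wx": 0.007, "wy": -0.011, "wz": 0.003}, {"dx": 0.35, "dy": 0.025, "dz": 0.03, "wx": 0.007, "wy": -0.011, "wz": 0.003}, {"dx": 0.35, "dy": 0.025, "dz": 0.03, "wx": 0.007, "wy": -0.011, "wz": 0.003}, {"dx": 0.2, "dy": 0.025, "dz": 0.03, "wx": 0.007, "wy": -0.011, "wz": 0.003}, {"dx": 0, "dy": 0, "dz": 0, "wx": 0, "wy": 0, "wz": 0}, {"dx": 0, "dy": 0, "dz": 0, "wx": 0, "wy": 0, "wz": 0}]}}

```text
time_s: 26.7
tcp_pos: [0.4791, 0.0043, 0.0183]
eef_rot: [-156.9, 89.9, 18.9]
contact_force: [-0.4, 0.1, -0.3]
gripper_width: 0.0878
```

```bash
python3 - <<'E'
from h import *
plan([.478,.0038,.0155],-4.3,N=3)
E
```

```text
N 3 d [0.047 0.01  0.018] w [ 0.002 -0.01   0.004] from [0.4791 0.0043 0.0183] t 26.7
```

Call:
{"name": "arm_command", "arguments": {"plan": [{"dx": 0.05, "dy": 0.01, "dz": 0.02, "wx": 0, "wy": -0.01, "wz": 0.004}, {"dx": 0.05, "dy": 0.01, "dz": 0.02, "wx": 0, "wy": -0.01, "wz": 0.004}, {"dx": 0.03, "dy": 0.01, "dz": 0.02, "wx": 0, "wy": -0.01, "wz": 0.004}, {"dx": 0, "dy": 0, "dz": 0, "wx": 0, "wy": 0, "wz": 0}]}}

```text
time_s: 27.03
tcp_pos: [0.4781, 0.0038, 0.0158]
eef_rot: [-177.7, 90.0, -2.0]
contact_force: [0.3, -0.2, 1.1]
gripper_width: 0.0872
```

Call:
{"name": "arm_command", "arguments": {"plan": [{"dx": 0, "dy": 0, "dz": 0, "wx": 0, "wy": 0, "wz": 0}, {"dx": 0, "dy": 0, "dz": 0, "wx": 0, "wy": 0, "wz": 0}, {"dx": 0, "dy": 0, "dz": 0, "wx": 0, "wy": 0, "wz": 0}, {"dx": 0, "dy": 0, "dz": 0, "wx": 0, "wy": 0, "wz": 0}, {"dx": 0, "dy": 0, "dz": 0, "wx": 0, "wy": 0, "wz": 0}, {"dx": 0, "dy": 0, "dz": 0, "wx": 0, "wy": 0, "wz": 0}], "fingers": 1, "force": 20}}

```text
time_s: 27.53
tcp_pos: [0.4785, 0.0039, 0.0163]
eef_rot: [-154.6, 89.9, 21.1]
contact_force: [0.2, 0.1, -0.7]
gripper_width: 0.0618
```

Call:
{"name": "arm_command", "arguments": {"plan": [{"dx": -0.2, "dy": 0, "dz": 0, "wx": 0, "wy": 0, "wz": 0}, {"dx": -0.5, "dy": 0, "dz": 0, "wx": 0, "wy": 0, "wz": 0}, {"dx": -0.8, "dy": 0, "dz": 0, "wx": 0, "wy": 0, "wz": 0}, {"dx": -0.9, "dy": 0, "dz": 0, "wx": 0, "wy": 0, "wz": 0}, {"dx": -0.9, "dy": 0, "dz": 0, "wx": 0, "wy": 0, "wz": 0}, {"dx": -0.9, "dy": 0, "dz": 0, "wx": 0, "wy": 0, "wz": 0}, {"dx": -0.9, "dy": 0, "dz": 0, "wx": 0, "wy": 0, "wz": 0}, {"dx": -0.9, "dy": 0, "dz": 0, "wx": 0, "wy": 0, "wz": 0}, {"dx": -0.5, "dy": 0, "dz": 0, "wx": 0, "wy": 0, "wz": 0}]}}

```text
time_s: 28.28
tcp_pos: [0.4733, 0.0022, 0.1494]
eef_rot: [19.7, 89.4, -164.7]
contact_force: [0.1, 0.6, -2.0]
gripper_width: 0.0621
```

```bash
python3 - <<'E'
from h import *
print(r.get_state()['gripper_width'],tool()[1][:,0])
plan([.385,.345,.20],-8.5)
E
```

```text
0.06210673805323654 [-0.01079115 -0.00296126 -0.99993739]
N 19 d [-0.133 -0.871  0.331] w [ 0.047  0.007 -0.003] from [0.4733 0.0022 0.1494] t 28.2833
```

```bash
python3 - <<'E'
from h import *
plan([.335,.345,.30],-8.5,N=20)
E
```

```text
N 20 d [-0.376 -0.813  0.44 ] w [ 0.045  0.006 -0.003] from [0.4733 0.0022 0.1494] t 28.2833
```

Call:
{"name": "arm_command", "arguments": {"plan": [{"dx": -0.38, "dy": -0.4, "dz": 0.3, "wx": 0.045, "wy": 0.006, "wz": -0.003}, {"dx": -0.38, "dy": -0.81, "dz": 0.44, "wx": 0.045, "wy": 0.006, "wz": -0.003}, {"dx": -0.38, "dy": -0.81, "dz": 0.44, "wx": 0.045, "wy": 0.006, "wz": -0.003}, {"dx": -0.38, "dy": -0.81, "dz": 0.44, "wx": 0.045, "wy": 0.006, "wz": -0.003}, {"dx": -0.38, "dy": -0.81, "dz": 0.44, "wx": 0.045, "wy": 0.006, "wz": -0.003}, {"dx": -0.38, "dy": -0.81, "dz": 0.44, "wx": 0.045, "wy": 0.006, "wz": -0.003}, {"dx": -0.38, "dy": -0.81, "dz": 0.44, "wx": 0.045, "wy": 0.006, "wz": -0.003}, {"dx": -0.38, "dy": -0.81, "dz": 0.44, "wx": 0.045, "wy": 0.006, "wz": -0.003}, {"dx": -0.38, "dy": -0.81, "dz": 0.44, "wx": 0.045, "wy": 0.006, "wz": -0.003}, {"dx": -0.38, "dy": -0.81, "dz": 0.44, "wx": 0.045, "wy": 0.006, "wz": -0.003}, {"dx": -0.38, "dy": -0.81, "dz": 0.44, "wx": 0.045, "wy": 0.006, "wz": -0.003}, {"dx": -0.38, "dy": -0.81, "dz": 0.44, "wx": 0.045, "wy": 0.006, "wz": -0.003}, {"dx": -0.38, "dy": -0.81, "dz": 0.44, "wx": 0.045, "wy": 0.006, "wz": -0.003}, {"dx": -0.38, "dy": -0.81, "dz": 0.44, "wx": 0.045, "wy": 0.006, "wz": -0.003}, {"dx": -0.38, "dy": -0.81, "dz": 0.44, "wx": 0.045, "wy": 0.006, "wz": -0.003}, {"dx": -0.38, "dy": -0.81, "dz": 0.44, "wx": 0.045, "wy": 0.006, "wz": -0.003}, {"dx": -0.38, "dy": -0.81, "dz": 0.44, "wx": 0.045, "wy": 0.006, "wz": -0.003}, {"dx": -0.3, "dy": -0.6, "dz": 0.3, "wx": 0.045, "wy": 0.006, "wz": -0.003}, {"dx": 0, "dy": 0, "dz": 0, "wx": 0, "wy": 0, "wz": 0}, {"dx": 0, "dy": 0, "dz": 0, "wx": 0, "wy": 0, "wz": 0}]}}

```text
time_s: 29.95
tcp_pos: [0.3389, 0.3044, 0.2954]
eef_rot: [-9.0, 89.5, 162.4]
contact_force: [-0.9, -0.0, -2.4]
gripper_width: 0.0616
```

```bash
python3 - <<'E'
from h import *
r.capture("top")
p,d,c=snap("wrist","w9"); print(tool()[0],tool()[1][:,0],tool()[2]['qd'].round(1),tool()[2]['gripper_width'])
for o in r.cut_out("wrist","base_tray")[:2]:
    P=maskpts(o['mask'],d,c); print(o['score'],o['bbox'],rect(P),np.percentile(P[:,2],[5,50,95]).round(4))
    print(deck("w9","base_tray","wrist",.02,.032,60,200,m=o['mask']))
plan([.485,.355,.12],-8.5)
E
```

```text
[0.33927509 0.30380342 0.29522945] [-0.00787075  0.00235195 -0.99996626] [-0.8 -0.  -0.3  0.1  0.1 -0. ] 0.06147953474086951
0.81 [167.9, 0.4, 63.5, 107.9] (array([0.4905, 0.3562]), array([136.8,  83.6]), -8.61) [0.0243 0.026  0.0335]
(3599, np.float64(0.026), (array([0.4853, 0.3551]), array([113.8,  53.3]), -8.96), array([0.4873, 0.3547]))
N 13 d [ 0.672 -0.278 -0.527] w [-0.002  0.008  0.001] from [0.3394 0.3036 0.2952] t 30.1
```

View pics/w9.png

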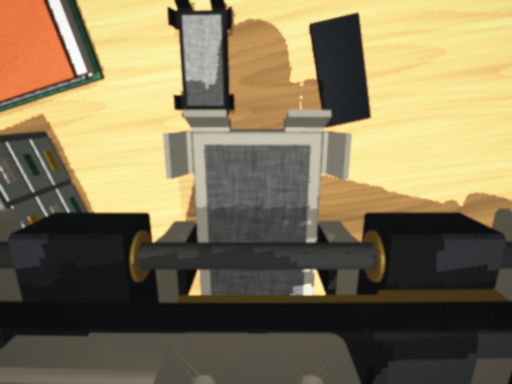

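```bash
cat >> h.py <<'E'
def held(tag,p0,R0,zr=(-.0,.03)):
    p,d,c=load(tag); v,u=np.mgrid[125:215,195:325]; v=v.ravel();u=u.ravel(); k=d[v,u]>0; X=deproj(np.c_[u,v][k],d[v,u][k],c); T=(X-p0)@R0
    k=np.abs(T[:,0]-np.median(T[:,0]))<.004; T=T[k]
    A=np.c_[T[:,1:],np.ones(len(T))]; s=np.linalg.lstsq(A,T[:,0],rcond=None)[0]
    return "deck x in tool %.4f slope y,z %s"%(np.median(T[:,0]),s.round(4)),"front",(-np.percentile(T[:,2],[.5,99.5])).round(4),"y",np.percentile(T[:,1],[1,99]).round(4)
E
python3 - <<'E'
from h import *
p,R,s=tool(); print(held("w9",p,R))
plan([.485,.355,.12],-8.7,N=14)
E
```

```text
('deck x in tool -0.0097 slope y,z [ 0.0009 -0.0079 -0.01  ]', 'front', array([0.0637, 0.0202]), 'y', array([-0.0299,  0.0306]))
N 14 d [ 0.624 -0.259 -0.489] w [0.001 0.007 0.001] from [0.3394 0.3036 0.2952] t 30.1
```

Call:
{"name": "arm_command", "arguments": {"plan": [{"dx": 0.4, "dy": -0.2, "dz": -0.4, "wx": 0, "wy": 0.007, "wz": 0}, {"dx": 0.62, "dy": -0.26, "dz": -0.49, "wx": 0, "wy": 0.007, "wz": 0}, {"dx": 0.62, "dy": -0.26, "dz": -0.49, "wx": 0, "wy": 0.007, "wz": 0}, {"dx": 0.62, "dy": -0.26, "dz": -0.49, "wx": 0, "wy": 0.007, "wz": 0}, {"dx": 0.62, "dy": -0.26, "dz": -0.49, "wx": 0, "wy": 0.007, "wz": 0}, {"dx": 0.62, "dy": -0.26, "dz": -0.49, "wx": 0, "wy": 0.007, "wz": 0}, {"dx": 0.62, "dy": -0.26, "dz": -0.49, "wx": 0, "wy": 0.007, "wz": 0}, {"dx": 0.62, "dy": -0.26, "dz": -0.49, "wx": 0, "wy": 0.007, "wz": 0}, {"dx": 0.62, "dy": -0.26, "dz": -0.49, "wx": 0, "wy": 0.007, "wz": 0}, {"dx": 0.62, "dy": -0.26, "dz": -0.49, "wx": 0, "wy": 0.007, "wz": 0}, {"dx": 0.62, "dy": -0.26, "dz": -0.49, "wx": 0, "wy": 0.007, "wz": 0}, {"dx": 0.62, "dy": -0.26, "dz": -0.49, "wx": 0, "wy": 0.007, "wz": 0}, {"dx": 0.62, "dy": -0.26, "dz": -0.49, "wx": 0, "wy": 0.007, "wz": 0}, {"dx": 0.3, "dy": -0.1, "dz": -0.3, "wx": 0, "wy": 0, "wz": 0}, {"dx": 0, "dy": 0, "dz": 0, "wx": 0, "wy": 0, "wz": 0}, {"dx": 0, "dy": 0, "dz": 0, "wx": 0, "wy": 0, "wz": 0}]}}

```text
time_s: 31.43
tcp_pos: [0.4926, 0.3377, 0.1109]
eef_rot: [54.3, 89.3, -135.1]
contact_force: [0.4, -0.6, -2.8]
gripper_width: 0.062
```

```bash
python3 - <<'E'
from h import *
print(tool()[1][:,0].round(4))
plan([.485,.355,.075],-8.7,N=6)
E
```

```text
[-0.0089 -0.0089 -0.9999]
N 6 d [ 0.299 -0.134  0.084] w [-0.024  0.015 -0.021] from [0.4926 0.3377 0.1109] t 31.4333
```

Call:
{"name": "arm_command", "arguments": {"plan": [{"dx": 0.3, "dy": -0.13, "dz": 0.08, "wx": -0.024, "wy": 0.015, "wz": -0.02}, {"dx": 0.3, "dy": -0.13, "dz": 0.08, "wx": -0.024, "wy": 0.015, "wz": -0.02}, {"dx": 0.3, "dy": -0.13, "dz": 0.08, "wx": -0.024, "wy": 0.015, "wz": -0.02}, {"dx": 0.3, "dy": -0.13, "dz": 0.08, "wx": -0.024, "wy": 0.015, "wz": -0.02}, {"dx": 0.3, "dy": -0.13, "dz": 0.08, "wx": -0.024, "wy": 0.015, "wz": -0.02}, {"dx": 0.2, "dy": -0.13, "dz": 0.08, "wx": -0.024, "wy": 0.015, "wz": -0.02}, {"dx": 0, "dy": 0, "dz": 0, "wx": 0, "wy": 0, "wz": 0}, {"dx": 0, "dy": 0, "dz": 0, "wx": 0, "wy": 0, "wz": 0}]}}

```text
time_s: 32.1
tcp_pos: [0.4834, 0.3567, 0.0761]
eef_rot: [-120.4, 89.7, 51.1]
contact_force: [-0.5, -0.6, -2.1]
gripper_width: 0.0615
```

```bash
python3 - <<'E'
from h import *
print(tool()[1][:,0].round(4))
plan([.485,.355,.06],-8.7,N=4)
E
```

```text
[ 0.0028  0.0034 -1.    ]
N 4 d [ 0.201  0.019 -0.022] w [ 0.009 -0.007  0.012] from [0.4834 0.3567 0.0761] t 32.1
```

Call:
{"name": "arm_command", "arguments": {"plan": [{"dx": 0.2, "dy": 0.02, "dz": -0.022, "wx": 0.009, "wy": -0.007, "wz": 0.012}, {"dx": 0.2, "dy": 0.02, "dz": -0.022, "wx": 0.009, "wy": -0.007, "wz": 0.012}, {"dx": 0.2, "dy": 0.02, "dz": -0.022, "wx": 0.009, "wy": -0.007, "wz": 0.012}, {"dx": 0.15, "dy": 0.02, "dz": -0.022, "wx": 0.009, "wy": -0.007, "wz": 0.012}, {"dx": 0, "dy": 0, "dz": 0, "wx": 0, "wy": 0, "wz": 0}, {"dx": 0, "dy": 0, "dz": 0, "wx": 0, "wy": 0, "wz": 0}]}}

```text
time_s: 32.6
tcp_pos: [0.4855, 0.3549, 0.06]
eef_rot: [-141.0, 90.0, 30.3]
contact_force: [-0.3, -0.4, -1.5]
gripper_width: 0.0618
```

```bash
python3 - <<'E'
from h import *
print(tool()[1][:,0].round(4))
p,d,c=snap("wrist","w10"); snap("scene","s10"); snap("top","t10")
plan([.485,.355,.045],-8.7,N=6)
E
```

```text
[ 3.e-04  2.e-04 -1.e+00]
N 6 d [0.127 0.001 0.004] w [-0.    -0.001  0.001] from [0.4855 0.3551 0.0603] t 32.75
```

View pics/w10.png

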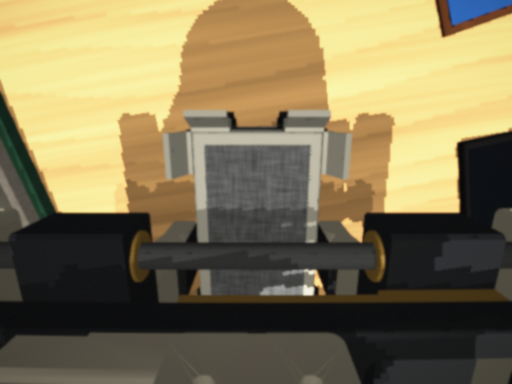

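Call:
{"name": "arm_command", "arguments": {"plan": [{"dx": 0.13, "dy": 0, "dz": 0, "wx": 0, "wy": 0, "wz": 0}, {"dx": 0.13, "dy": 0, "dz": 0, "wx": 0, "wy": 0, "wz": 0}, {"dx": 0.13, "dy": 0, "dz": 0, "wx": 0, "wy": 0, "wz": 0}, {"dx": 0.12, "dy": 0, "dz": 0, "wx": 0, "wy": 0, "wz": 0}, {"dx": 0.08, "dy": 0, "dz": 0, "wx": 0, "wy": 0, "wz": 0}]}}

```text
time_s: 33.17
tcp_pos: [0.4859, 0.3556, 0.0484]
eef_rot: [-121.2, 89.8, 50.0]
contact_force: [-0.3, 0.1, -2.0]
gripper_width: 0.0619
```

```bash
python3 - <<'E'
from h import *
print(tool()[1][:,0].round(4))
plan([.485,.355,.0425],-8.7,N=4)
E
```

```text
[ 0.0018  0.0021 -1.    ]
N 4 d [0.073 0.009 0.01 ] w [-0.    -0.005  0.007] from [0.4859 0.3556 0.0484] t 33.1667
```

Call:
{"name": "arm_command", "arguments": {"plan": [{"dx": 0.07, "dy": 0.01, "dz": 0.01, "wx": 0, "wy": -0.005, "wz": 0.007}, {"dx": 0.07, "dy": 0.01, "dz": 0.01, "wx": 0, "wy": -0.005, "wz": 0.007}, {"dx": 0.05, "dy": 0.01, "dz": 0.01, "wx": 0, "wy": -0.005, "wz": 0.007}]}}

```text
time_s: 33.42
tcp_pos: [0.4851, 0.3549, 0.0437]
eef_rot: [5.5, 90.0, 176.8]
contact_force: [-0.1, -0.2, -2.2]
gripper_width: 0.0616
```

Call:
{"name": "arm_command", "arguments": {"plan": [{"dx": 0.05, "dy": 0, "dz": 0, "wx": 0, "wy": 0, "wz": 0}, {"dx": 0.03, "dy": 0, "dz": 0, "wx": 0, "wy": 0, "wz": 0}]}}

```text
time_s: 33.58
tcp_pos: [0.485, 0.3549, 0.0423]
eef_rot: [61.8, 90.0, -126.9]
contact_force: [-4.0, -1.9, 10.6]
gripper_width: 0.0619
```

Call:
{"name": "arm_command", "arguments": {"plan": [{"dx": -0.02, "dy": 0, "dz": 0, "wx": 0, "wy": 0, "wz": 0}, {"dx": 0, "dy": 0, "dz": 0, "wx": 0, "wy": 0, "wz": 0}, {"dx": 0, "dy": 0, "dz": 0, "wx": 0, "wy": 0, "wz": 0}, {"dx": 0, "dy": 0, "dz": 0, "wx": 0, "wy": 0, "wz": 0}, {"dx": 0, "dy": 0, "dz": 0, "wx": 0, "wy": 0, "wz": 0}], "fingers": -1}}

```text
time_s: 34.0
tcp_pos: [0.486, 0.356, 0.0441]
eef_rot: [-128.6, 89.8, 42.8]
contact_force: [-0.1, -0.1, 0.6]
gripper_width: 0.0862
```

Call:
{"name": "arm_command", "arguments": {"plan": [{"dx": -0.4, "dy": 0, "dz": 0, "wx": 0, "wy": 0, "wz": 0}, {"dx": -0.8, "dy": 0, "dz": 0, "wx": 0, "wy": 0, "wz": 0}, {"dx": -0.9, "dy": 0, "dz": 0, "wx": 0, "wy": 0, "wz": 0}, {"dx": -0.9, "dy": 0, "dz": 0.2, "wx": 0, "wy": 0, "wz": 0}, {"dx": -0.9, "dy": 0, "dz": 0.5, "wx": 0, "wy": 0, "wz": 0}, {"dx": -0.9, "dy": 0, "dz": 0.7, "wx": 0, "wy": 0, "wz": 0}, {"dx": -0.9, "dy": 0, "dz": 0.8, "wx": 0, "wy": 0, "wz": 0}, {"dx": -0.9, "dy": 0, "dz": 0.8, "wx": 0, "wy": 0, "wz": 0}, {"dx": -0.9, "dy": 0, "dz": 0.8, "wx": 0, "wy": 0, "wz": 0}, {"dx": -0.9, "dy": 0, "dz": 0.6, "wx": 0, "wy": 0, "wz": 0}, {"dx": 0, "dy": 0, "dz": 0.3, "wx": 0, "wy": 0, "wz": 0}, {"dx": 0, "dy": 0, "dz": 0, "wx": 0, "wy": 0, "wz": 0}]}}

```text
time_s: 35.0
tcp_pos: [0.3894, 0.3693, 0.2256]
eef_rot: [-117.9, 89.7, 53.4]
contact_force: [0.1, 0.3, -0.8]
gripper_width: 0.0876
```

```bash
python3 - <<'E'
from h import *
r.capture("top")
p,d,c=snap("wrist","w11"); print(tool()[0],tool()[2]['qd'].round(1))
for o in r.cut_out("wrist","white_tray")[:1]:
    P=maskpts(o['mask'],d,c); print(o['score'],o['bbox'],rect(P),np.percentile(P[:,2],[5,50,95]).round(4))
    for hi in (195,225): print(deck("w11","white_tray","wrist",.045,.06,60,hi,m=o['mask']))
    k=np.abs(P[:,2]-.052)<.004;A=np.c_[P[k][:,:2],np.ones(k.sum())];print("slope",np.linalg.lstsq(A,P[k][:,2],rcond=None)[0].round(4))
E
```

```text
[0.3904402  0.36925006 0.22503923] [-0.8  1.6 -0.6 -0.3  0.3  0.2]
0.81 [213.0, 7.6, 88.3, 149.5] (array([0.4859, 0.3548]), array([160.5,  89.9]), -4.01) [0.0505 0.0521 0.0628]
(5828, np.float64(0.052), (array([0.4838, 0.3547]), array([114.9,  53.8]), -8.83), array([0.486 , 0.3546]))
(7899, np.float64(0.052), (array([0.4848, 0.3549]), array([138.7,  75.8]), -8.67), array([0.4877, 0.3545]))
slope [ 0.     -0.0001  0.052 ]
```

View pics/w11.png

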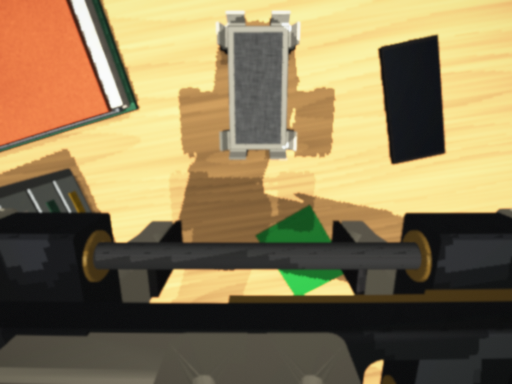

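```bash
python3 - <<'E'
from h import *
a=plan([.46,.0,.25],-4,N=20)
plan([.39,-.335,.25],0.5,N=19,start=a)
E
```

```text
N 20 d [-0.065  0.897 -0.278] w [-0.052 -0.001  0.001] from [0.3905 0.3689 0.2242] t 35.15
N 19 d [0.    0.887 0.155] w [-0.052  0.     0.   ] from [0.46 0.   0.25] t 35.15
```

Call:
{"name": "arm_command", "arguments": {"plan": [{"dx": -0.06, "dy": 0.9, "dz": -0.28, "wx": -0.05, "wy": 0, "wz": 0}, {"dx": -0.06, "dy": 0.9, "dz": -0.28, "wx": -0.05, "wy": 0, "wz": 0}, {"dx": -0.06, "dy": 0.9, "dz": -0.28, "wx": -0.05, "wy": 0, "wz": 0}, {"dx": -0.06, "dy": 0.9, "dz": -0.28, "wx": -0.05, "wy": 0, "wz": 0}, {"dx": -0.06, "dy": 0.9, "dz": -0.28, "wx": -0.05, "wy": 0, "wz": 0}, {"dx": -0.06, "dy": 0.9, "dz": -0.28, "wx": -0.05, "wy": 0, "wz": 0}, {"dx": -0.06, "dy": 0.9, "dz": -0.28, "wx": -0.05, "wy": 0, "wz": 0}, {"dx": -0.06, "dy": 0.9, "dz": -0.28, "wx": -0.05, "wy": 0, "wz": 0}, {"dx": -0.06, "dy": 0.9, "dz": -0.28, "wx": -0.05, "wy": 0, "wz": 0}, {"dx": -0.06, "dy": 0.9, "dz": -0.28, "wx": -0.05, "wy": 0, "wz": 0}, {"dx": -0.06, "dy": 0.9, "dz": -0.28, "wx": -0.05, "wy": 0, "wz": 0}, {"dx": -0.06, "dy": 0.9, "dz": -0.28, "wx": -0.05, "wy": 0, "wz": 0}, {"dx": -0.06, "dy": 0.9, "dz": -0.28, "wx": -0.05, "wy": 0, "wz": 0}, {"dx": -0.06, "dy": 0.9, "dz": -0.28, "wx": -0.05, "wy": 0, "wz": 0}, {"dx": -0.06, "dy": 0.9, "dz": -0.28, "wx": -0.05, "wy": 0, "wz": 0}, {"dx": -0.06, "dy": 0.9, "dz": -0.28, "wx": -0.05, "wy": 0, "wz": 0}, {"dx": -0.06, "dy": 0.9, "dz": -0.28, "wx": -0.05, "wy": 0, "wz": 0}, {"dx": -0.06, "dy": 0.9, "dz": -0.28, "wx": -0.05, "wy": 0, "wz": 0}, {"dx": -0.06, "dy": 0.9, "dz": -0.28, "wx": -0.05, "wy": 0, "wz": 0}, {"dx": -0.06, "dy": 0.9, "dz": -0.2, "wx": -0.05, "wy": 0, "wz": 0}]}}

```text
time_s: 36.82
tcp_pos: [0.4606, -0.0282, 0.2318]
eef_rot: [46.7, 87.7, -137.9]
contact_force: [0.4, -0.6, 0.3]
gripper_width: 0.0877
```

```bash
python3 - <<'E'
from h import *
plan([.39,-.335,.25],0.5)
E
```

```text
N 17 d [-0.037  0.911  0.173] w [-0.066  0.021 -0.021] from [ 0.4606 -0.0282  0.2318] t 36.8167
```

Call:
{"name": "arm_command", "arguments": {"plan": [{"dx": -0.04, "dy": 0.9, "dz": 0.17, "wx": -0.065, "wy": 0.02, "wz": -0.02}, {"dx": -0.04, "dy": 0.9, "dz": 0.17, "wx": -0.065, "wy": 0.02, "wz": -0.02}, {"dx": -0.04, "dy": 0.9, "dz": 0.17, "wx": -0.065, "wy": 0.02, "wz": -0.02}, {"dx": -0.04, "dy": 0.9, "dz": 0.17, "wx": -0.065, "wy": 0.02, "wz": -0.02}, {"dx": -0.04, "dy": 0.9, "dz": 0.17, "wx": -0.065, "wy": 0.02, "wz": -0.02}, {"dx": -0.04, "dy": 0.9, "dz": 0.17, "wx": -0.065, "wy": 0.02, "wz": -0.02}, {"dx": -0.04, "dy": 0.9, "dz": 0.17, "wx": -0.065, "wy": 0.02, "wz": -0.02}, {"dx": -0.04, "dy": 0.9, "dz": 0.17, "wx": -0.065, "wy": 0.02, "wz": -0.02}, {"dx": -0.04, "dy": 0.9, "dz": 0.17, "wx": -0.065, "wy": 0.02, "wz": -0.02}, {"dx": -0.04, "dy": 0.9, "dz": 0.17, "wx": -0.065, "wy": 0.02, "wz": -0.02}, {"dx": -0.04, "dy": 0.9, "dz": 0.17, "wx": -0.065, "wy": 0.02, "wz": -0.02}, {"dx": -0.04, "dy": 0.9, "dz": 0.17, "wx": -0.065, "wy": 0.02, "wz": -0.02}, {"dx": -0.04, "dy": 0.9, "dz": 0.17, "wx": -0.065, "wy": 0.02, "wz": -0.02}, {"dx": -0.04, "dy": 0.9, "dz": 0.17, "wx": -0.065, "wy": 0.02, "wz": -0.02}, {"dx": -0.04, "dy": 0.8, "dz": 0.17, "wx": -0.065, "wy": 0.02, "wz": -0.02}, {"dx": 0, "dy": 0.4, "dz": 0, "wx": 0, "wy": 0, "wz": 0}, {"dx": 0, "dy": 0, "dz": 0, "wx": 0, "wy": 0, "wz": 0}, {"dx": 0, "dy": 0, "dz": 0, "wx": 0, "wy": 0, "wz": 0}]}}

```text
time_s: 38.32
tcp_pos: [0.3857, -0.327, 0.2319]
eef_rot: [2.6, 87.4, -178.5]
contact_force: [-0.6, 0.1, -0.2]
gripper_width: 0.0878
```

```bash
python3 - <<'E'
from h import *
r.capture("top")
p,d,c=snap("wrist","w12"); print(tool()[0],tool()[2]['qd'].round(1))
for o in r.cut_out("wrist","yellow_tray")[:1]:
    P=maskpts(o['mask'],d,c); print(o['score'],o['bbox'],rect(P),np.percentile(P[:,2],[5,50,95]).round(4))
    for hi in (150,195,225): print(deck("w12","yellow_tray","wrist",.02,.03,60,hi,m=o['mask'],sat=60))
plan([.4645,-.3368,.09],0)
E
```

```text
[ 0.38595406 -0.32631716  0.23214098] [ 0.8 -0.7  0.1  0.2 -0.1  0.1]
0.75 [226.3, 25.6, 75.1, 136.5] (array([ 0.4641, -0.3355]), array([142.4,  85.8]), -1.08) [0.0245 0.0261 0.0368]
(4031, np.float64(0.026), (array([ 0.464 , -0.3373]), array([108. ,  47.1]), -0.52), array([ 0.4666, -0.3373]))
(4088, np.float64(0.026), (array([ 0.4634, -0.3373]), array([109.2,  47.1]), -0.5), array([ 0.4658, -0.3373]))
(4088, np.float64(0.026), (array([ 0.4634, -0.3373]), array([109.2,  47.1]), -0.5), array([ 0.4658, -0.3373]))
N 9 d [ 0.781  0.054 -0.455] w [-0.024  0.06  -0.003] from [ 0.3861 -0.3261  0.2325] t 38.4667
```

View pics/w12.png

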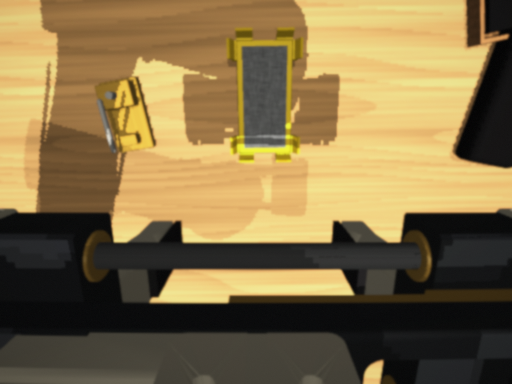

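Call:
{"name": "arm_command", "arguments": {"plan": [{"dx": 0.75, "dy": 0.05, "dz": -0.45, "wx": -0.02, "wy": 0.06, "wz": 0}, {"dx": 0.75, "dy": 0.05, "dz": -0.45, "wx": -0.02, "wy": 0.06, "wz": 0}, {"dx": 0.75, "dy": 0.05, "dz": -0.45, "wx": -0.02, "wy": 0.06, "wz": 0}, {"dx": 0.75, "dy": 0.05, "dz": -0.45, "wx": -0.02, "wy": 0.06, "wz": 0}, {"dx": 0.75, "dy": 0.05, "dz": -0.45, "wx": -0.02, "wy": 0.06, "wz": 0}, {"dx": 0.75, "dy": 0.05, "dz": -0.45, "wx": -0.02, "wy": 0.06, "wz": 0}, {"dx": 0.75, "dy": 0.05, "dz": -0.45, "wx": -0.02, "wy": 0.06, "wz": 0}, {"dx": 0.6, "dy": 0.05, "dz": -0.35, "wx": -0.02, "wy": 0.06, "wz": 0}, {"dx": 0, "dy": 0, "dz": 0, "wx": 0, "wy": 0, "wz": 0}, {"dx": 0, "dy": 0, "dz": 0, "wx": 0, "wy": 0, "wz": 0}]}}

```text
time_s: 39.3
tcp_pos: [0.4608, -0.3283, 0.1126]
eef_rot: [129.6, 89.7, -50.0]
contact_force: [-0.4, 0.4, -0.7]
gripper_width: 0.088
```

```bash
python3 - <<'E'
from h import *
plan([.4637,-.337,.045],-.6,N=5)
E
```

```text
N 5 d [ 0.676  0.085 -0.027] w [ 0.045 -0.01  -0.011] from [ 0.4608 -0.3283  0.1126] t 39.3
```

Call:
{"name": "arm_command", "arguments": {"plan": [{"dx": 0.65, "dy": 0.085, "dz": -0.027, "wx": 0.045, "wy": -0.01, "wz": -0.01}, {"dx": 0.65, "dy": 0.085, "dz": -0.027, "wx": 0.045, "wy": -0.01, "wz": -0.01}, {"dx": 0.65, "dy": 0.085, "dz": -0.027, "wx": 0.045, "wy": -0.01, "wz": -0.01}, {"dx": 0.65, "dy": 0.085, "dz": -0.027, "wx": 0.045, "wy": -0.01, "wz": -0.01}, {"dx": 0.5, "dy": 0.085, "dz": -0.027, "wx": 0.045, "wy": -0.01, "wz": -0.01}, {"dx": 0, "dy": 0, "dz": 0, "wx": 0, "wy": 0, "wz": 0}, {"dx": 0, "dy": 0, "dz": 0, "wx": 0, "wy": 0, "wz": 0}]}}

```text
time_s: 39.88
tcp_pos: [0.4658, -0.3363, 0.0529]
eef_rot: [152.9, 89.6, -27.6]
contact_force: [0.1, 0.0, 0.6]
gripper_width: 0.0877
```

```bash
python3 - <<'E'
from h import *
plan([.4637,-.337,.017],-.6,N=5)
E
```

```text
N 5 d [0.359 0.007 0.022] w [ 0.005 -0.014 -0.007] from [ 0.4658 -0.3363  0.0529] t 39.8833
```

Call:
{"name": "arm_command", "arguments": {"plan": [{"dx": 0.35, "dy": 0.007, "dz": 0.02, "wx": 0.005, "wy": -0.014, "wz": -0.007}, {"dx": 0.35, "dy": 0.007, "dz": 0.02, "wx": 0.005, "wy": -0.014, "wz": -0.007}, {"dx": 0.35, "dy": 0.007, "dz": 0.02, "wx": 0.005, "wy": -0.014, "wz": -0.007}, {"dx": 0.35, "dy": 0.007, "dz": 0.02, "wx": 0.005, "wy": -0.014, "wz": -0.007}, {"dx": 0.22, "dy": 0.007, "dz": 0.02, "wx": 0.005, "wy": -0.014, "wz": -0.007}, {"dx": 0, "dy": 0, "dz": 0, "wx": 0, "wy": 0, "wz": 0}, {"dx": 0, "dy": 0, "dz": 0, "wx": 0, "wy": 0, "wz": 0}]}}

```text
time_s: 40.47
tcp_pos: [0.4646, -0.3373, 0.0192]
eef_rot: [158.0, 89.9, -22.6]
contact_force: [-0.1, -0.0, 0.6]
gripper_width: 0.0878
```

```bash
python3 - <<'E'
from h import *
plan([.4637,-.337,.0158],-.6,N=3)
E
```

```text
N 3 d [ 0.057 -0.006  0.015] w [ 0.002 -0.009 -0.004] from [ 0.4646 -0.3373  0.0192] t 40.4667
```

Call:
{"name": "arm_command", "arguments": {"plan": [{"dx": 0.06, "dy": -0.006, "dz": 0.015, "wx": 0, "wy": -0.009, "wz": -0.004}, {"dx": 0.06, "dy": -0.006, "dz": 0.015, "wx": 0, "wy": -0.009, "wz": -0.004}, {"dx": 0.04, "dy": -0.006, "dz": 0.015, "wx": 0, "wy": -0.009, "wz": -0.004}, {"dx": 0, "dy": 0, "dz": 0, "wx": 0, "wy": 0, "wz": 0}]}}

```text
time_s: 40.8
tcp_pos: [0.464, -0.3371, 0.0161]
eef_rot: [167.3, 90.0, -13.3]
contact_force: [0.2, -0.0, -0.2]
gripper_width: 0.088
```

Call:
{"name": "arm_command", "arguments": {"plan": [{"dx": 0, "dy": 0, "dz": 0, "wx": 0, "wy": 0, "wz": 0}, {"dx": 0, "dy": 0, "dz": 0, "wx": 0, "wy": 0, "wz": 0}, {"dx": 0, "dy": 0, "dz": 0, "wx": 0, "wy": 0, "wz": 0}, {"dx": 0, "dy": 0, "dz": 0, "wx": 0, "wy": 0, "wz": 0}, {"dx": 0, "dy": 0, "dz": 0, "wx": 0, "wy": 0, "wz": 0}, {"dx": 0, "dy": 0, "dz": 0, "wx": 0, "wy": 0, "wz": 0}], "fingers": 1, "force": 20}}

```text
time_s: 41.3
tcp_pos: [0.4644, -0.3372, 0.0168]
eef_rot: [163.1, 89.9, -17.5]
contact_force: [0.5, -0.5, -0.9]
gripper_width: 0.0619
```

Call:
{"name": "arm_command", "arguments": {"plan": [{"dx": -0.2, "dy": 0, "dz": 0, "wx": 0, "wy": 0, "wz": 0}, {"dx": -0.5, "dy": 0, "dz": 0, "wx": 0, "wy": 0, "wz": 0}, {"dx": -0.8, "dy": 0, "dz": 0, "wx": 0, "wy": 0, "wz": 0}, {"dx": -0.9, "dy": 0, "dz": 0, "wx": 0, "wy": 0, "wz": 0}, {"dx": -0.9, "dy": 0, "dz": 0, "wx": 0, "wy": 0, "wz": 0}, {"dx": -0.9, "dy": 0, "dz": 0, "wx": 0, "wy": 0, "wz": 0}, {"dx": -0.9, "dy": 0, "dz": 0, "wx": 0, "wy": 0, "wz": 0}, {"dx": -0.9, "dy": 0, "dz": 0, "wx": 0, "wy": 0, "wz": 0}, {"dx": -0.9, "dy": 0, "dz": 0, "wx": 0, "wy": 0, "wz": 0}, {"dx": -0.5, "dy": 0, "dz": 0, "wx": 0, "wy": 0, "wz": 0}]}}

```text
time_s: 42.13
tcp_pos: [0.4602, -0.3356, 0.1736]
eef_rot: [-25.1, 89.6, 154.2]
contact_force: [0.8, 0.4, -1.4]
gripper_width: 0.0621
```

```bash
python3 - <<'E'
from h import *
print(r.get_state()['gripper_width'],tool()[1][:,0])
a=plan([.50,.0,.19],-4)
a=plan([.485,.355,.15],-8.75,start=a)
E
```

```text
0.06211249468333769 [-0.00606188  0.00292819 -0.99997734]
N 18 d [-0.044 -0.936 -0.074] w [0.041 0.004 0.002] from [ 0.4602 -0.3356  0.1736] t 42.1333
N 19 d [ 0.105 -0.925  0.141] w [0.055 0.    0.   ] from [0.5  0.   0.19] t 42.1333
```

Call:
{"name": "arm_command", "arguments": {"plan": [{"dx": -0.04, "dy": -0.4, "dz": -0.07, "wx": 0.02, "wy": 0.004, "wz": 0.002}, {"dx": -0.04, "dy": -0.8, "dz": -0.07, "wx": 0.04, "wy": 0.004, "wz": 0.002}, {"dx": -0.04, "dy": -0.8, "dz": -0.07, "wx": 0.04, "wy": 0.004, "wz": 0.002}, {"dx": -0.04, "dy": -0.8, "dz": -0.07, "wx": 0.04, "wy": 0.004, "wz": 0.002}, {"dx": -0.04, "dy": -0.8, "dz": -0.07, "wx": 0.04, "wy": 0.004, "wz": 0.002}, {"dx": -0.04, "dy": -0.8, "dz": -0.07, "wx": 0.04, "wy": 0.004, "wz": 0.002}, {"dx": -0.04, "dy": -0.8, "dz": -0.07, "wx": 0.04, "wy": 0.004, "wz": 0.002}, {"dx": -0.04, "dy": -0.8, "dz": -0.07, "wx": 0.04, "wy": 0.004, "wz": 0.002}, {"dx": -0.04, "dy": -0.8, "dz": -0.07, "wx": 0.04, "wy": 0.004, "wz": 0.002}, {"dx": -0.04, "dy": -0.8, "dz": -0.07, "wx": 0.04, "wy": 0.004, "wz": 0.002}, {"dx": -0.04, "dy": -0.8, "dz": -0.07, "wx": 0.04, "wy": 0.004, "wz": 0.002}, {"dx": -0.04, "dy": -0.8, "dz": -0.07, "wx": 0.04, "wy": 0.004, "wz": 0.002}]}}

```text
time_s: 43.13
tcp_pos: [0.4786, -0.1422, 0.1883]
eef_rot: [-96.9, 89.9, 79.8]
contact_force: [0.4, -0.1, -1.9]
gripper_width: 0.0624
```

```bash
python3 - <<'E'
from h import *
print(r.get_state()['gripper_width'],tool()[1][:,0].round(4))
a=plan([.50,.1,.19],-5.5)
E
```

```text
0.062379588673991244 [ 4.e-04  2.e-03 -1.e+00]
N 13 d [-0.006 -0.935 -0.013] w [ 0.038 -0.     0.002] from [ 0.4786 -0.1422  0.1883] t 43.1333
```

Call:
{"name": "arm_command", "arguments": {"plan": [{"dx": -0.006, "dy": -0.85, "dz": -0.01, "wx": 0.038, "wy": 0, "wz": 0.002}, {"dx": -0.006, "dy": -0.85, "dz": -0.01, "wx": 0.038, "wy": 0, "wz": 0.002}, {"dx": -0.006, "dy": -0.85, "dz": -0.01, "wx": 0.038, "wy": 0, "wz": 0.002}, {"dx": -0.006, "dy": -0.85, "dz": -0.01, "wx": 0.038, "wy": 0, "wz": 0.002}, {"dx": -0.006, "dy": -0.85, "dz": -0.01, "wx": 0.038, "wy": 0, "wz": 0.002}, {"dx": -0.006, "dy": -0.85, "dz": -0.01, "wx": 0.038, "wy": 0, "wz": 0.002}, {"dx": -0.006, "dy": -0.85, "dz": -0.01, "wx": 0.038, "wy": 0, "wz": 0.002}, {"dx": -0.006, "dy": -0.85, "dz": -0.01, "wx": 0.038, "wy": 0, "wz": 0.002}, {"dx": -0.006, "dy": -0.85, "dz": -0.01, "wx": 0.038, "wy": 0, "wz": 0.002}, {"dx": -0.006, "dy": -0.85, "dz": -0.01, "wx": 0.038, "wy": 0, "wz": 0.002}, {"dx": -0.006, "dy": -0.85, "dz": -0.01, "wx": 0.038, "wy": 0, "wz": 0.002}, {"dx": -0.006, "dy": -0.85, "dz": -0.01, "wx": 0.038, "wy": 0, "wz": 0.002}]}}

```text
time_s: 44.13
tcp_pos: [0.4874, 0.0744, 0.1897]
eef_rot: [-15.7, 89.7, 158.8]
contact_force: [-0.1, -0.8, -2.1]
gripper_width: 0.0618
```

```bash
python3 - <<'E'
from h import *
print(r.get_state()['gripper_width'],tool()[1][:,0].round(4))
a=plan([.4855,.355,.15],-8.75,N=16)
E
```

```text
0.06176999229780362 [-0.0056  0.0022 -1.    ]
N 16 d [ 0.125 -0.87   0.113] w [0.044 0.005 0.001] from [0.4874 0.0744 0.1897] t 44.1333
```

Call:
{"name": "arm_command", "arguments": {"plan": [{"dx": 0.12, "dy": -0.85, "dz": 0.11, "wx": 0.044, "wy": 0.005, "wz": 0}, {"dx": 0.12, "dy": -0.85, "dz": 0.11, "wx": 0.044, "wy": 0.005, "wz": 0}, {"dx": 0.12, "dy": -0.85, "dz": 0.11, "wx": 0.044, "wy": 0.005, "wz": 0}, {"dx": 0.12, "dy": -0.85, "dz": 0.11, "wx": 0.044, "wy": 0.005, "wz": 0}, {"dx": 0.12, "dy": -0.85, "dz": 0.11, "wx": 0.044, "wy": 0.005, "wz": 0}, {"dx": 0.12, "dy": -0.85, "dz": 0.11, "wx": 0.044, "wy": 0.005, "wz": 0}, {"dx": 0.12, "dy": -0.85, "dz": 0.11, "wx": 0.044, "wy": 0.005, "wz": 0}, {"dx": 0.12, "dy": -0.85, "dz": 0.11, "wx": 0.044, "wy": 0.005, "wz": 0}, {"dx": 0.12, "dy": -0.85, "dz": 0.11, "wx": 0.044, "wy": 0.005, "wz": 0}, {"dx": 0.12, "dy": -0.85, "dz": 0.11, "wx": 0.044, "wy": 0.005, "wz": 0}, {"dx": 0.12, "dy": -0.85, "dz": 0.11, "wx": 0.044, "wy": 0.005, "wz": 0}, {"dx": 0.12, "dy": -0.85, "dz": 0.11, "wx": 0.044, "wy": 0.005, "wz": 0}, {"dx": 0.12, "dy": -0.7, "dz": 0.11, "wx": 0.044, "wy": 0.005, "wz": 0}, {"dx": 0.1, "dy": -0.4, "dz": 0.05, "wx": 0.02, "wy": 0, "wz": 0}, {"dx": 0, "dy": 0, "dz": 0, "wx": 0, "wy": 0, "wz": 0}, {"dx": 0, "dy": 0, "dz": 0, "wx": 0, "wy": 0, "wz": 0}]}}

```text
time_s: 45.47
tcp_pos: [0.4727, 0.3168, 0.1539]
eef_rot: [13.2, 89.5, -175.1]
contact_force: [0.0, 0.5, -2.2]
gripper_width: 0.0615
```

```bash
python3 - <<'E'
from h import *
print(r.get_state()['gripper_width'],tool()[1][:,0].round(4))
a=plan([.4855,.355,.10],-8.75,N=6)
E
```

```text
0.06153504445581558 [-8.1e-03 -7.0e-04 -1.0e+00]
N 6 d [ 0.448 -0.331 -0.06 ] w [ 0.016  0.016 -0.004] from [0.4727 0.3168 0.1539] t 45.4667
```

Call:
{"name": "arm_command", "arguments": {"plan": [{"dx": 0.4, "dy": -0.33, "dz": -0.06, "wx": 0.016, "wy": 0.016, "wz": -0.004}, {"dx": 0.4, "dy": -0.33, "dz": -0.06, "wx": 0.016, "wy": 0.016, "wz": -0.004}, {"dx": 0.4, "dy": -0.33, "dz": -0.06, "wx": 0.016, "wy": 0.016, "wz": -0.004}, {"dx": 0.4, "dy": -0.33, "dz": -0.06, "wx": 0.016, "wy": 0.016, "wz": -0.004}, {"dx": 0.4, "dy": -0.33, "dz": -0.06, "wx": 0.016, "wy": 0.016, "wz": -0.004}, {"dx": 0.3, "dy": -0.3, "dz": -0.06, "wx": 0.016, "wy": 0.016, "wz": -0.004}, {"dx": 0, "dy": 0, "dz": 0, "wx": 0, "wy": 0, "wz": 0}, {"dx": 0, "dy": 0, "dz": 0, "wx": 0, "wy": 0, "wz": 0}]}}

```text
time_s: 46.13
tcp_pos: [0.4867, 0.3553, 0.1016]
eef_rot: [71.1, 89.9, -117.8]
contact_force: [0.4, 0.2, -1.8]
gripper_width: 0.0621
```

```bash
python3 - <<'E'
from h import *
print(r.get_state()['gripper_width'],tool()[1][:,0].round(4))
a=plan([.4853,.355,.088],-8.75,N=5)
p,R,s=tool();snap("wrist","w13");print(held("w13",p,R))
E
```

```text
0.06209192414071571 [-0.001  -0.0018 -1.    ]
N 5 d [0.136 0.005 0.014] w [-0.009  0.002 -0.005] from [0.4867 0.3553 0.1016] t 46.1333
('deck x in tool -0.0091 slope y,z [ 0.0015 -0.0083 -0.0094]', 'front', array([0.0641, 0.0204]), 'y', array([-0.0293,  0.0312]))
```

View pics/w13.png

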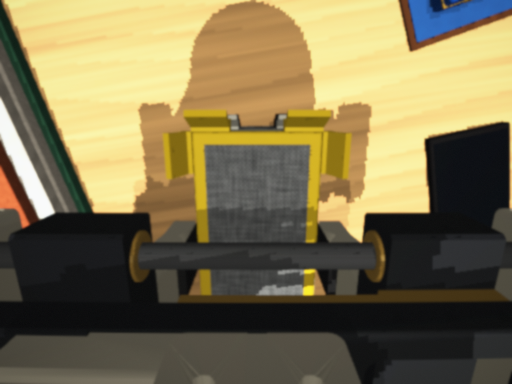

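Call:
{"name": "arm_command", "arguments": {"plan": [{"dx": 0.13, "dy": 0.005, "dz": 0.017, "wx": -0.009, "wy": 0.002, "wz": -0.005}, {"dx": 0.13, "dy": 0.005, "dz": 0.017, "wx": -0.009, "wy": 0.002, "wz": -0.005}, {"dx": 0.13, "dy": 0.005, "dz": 0.017, "wx": -0.009, "wy": 0.002, "wz": -0.005}, {"dx": 0.13, "dy": 0.005, "dz": 0.017, "wx": -0.009, "wy": 0.002, "wz": -0.005}, {"dx": 0.1, "dy": 0.005, "dz": 0.017, "wx": -0.009, "wy": 0.002, "wz": -0.005}, {"dx": 0, "dy": 0, "dz": 0, "wx": 0, "wy": 0, "wz": 0}]}}

```text
time_s: 46.68
tcp_pos: [0.485, 0.3547, 0.0895]
eef_rot: [-117.1, 89.9, 54.1]
contact_force: [-0.8, -0.1, -2.0]
gripper_width: 0.0621
```

```bash
python3 - <<'E'
from h import *
print(tool()[1][:,0].round(4))
a=plan([.485,.355,.0745],-8.75,N=5)
E
```

```text
[ 0.0015  0.0021 -1.    ]
N 5 d [ 0.15  -0.003  0.   ] w [ 0.    -0.003  0.006] from [0.485  0.3547 0.0895] t 46.6833
```

Call:
{"name": "arm_command", "arguments": {"plan": [{"dx": 0.15, "dy": 0, "dz": 0, "wx": 0, "wy": -0.003, "wz": 0.006}, {"dx": 0.15, "dy": 0, "dz": 0, "wx": 0, "wy": -0.003, "wz": 0.006}, {"dx": 0.15, "dy": 0, "dz": 0, "wx": 0, "wy": -0.003, "wz": 0.006}, {"dx": 0.15, "dy": 0, "dz": 0, "wx": 0, "wy": -0.003, "wz": 0.006}, {"dx": 0.1, "dy": 0, "dz": 0, "wx": 0, "wy": -0.003, "wz": 0.006}]}}

```text
time_s: 47.1
tcp_pos: [0.4853, 0.3549, 0.075]
eef_rot: [-122.3, 89.9, 48.9]
contact_force: [0.9, 0.7, -2.5]
gripper_width: 0.062
```

```bash
python3 - <<'E'
from h import *
print(tool()[1][:,0].round(4))
a=plan([.485,.355,.0695],-8.75,N=4)
E
```

```text
[ 8.e-04  9.e-04 -1.e+00]
N 4 d [ 0.069 -0.     0.003] w [ 0.    -0.002  0.003] from [0.4853 0.3549 0.075 ] t 47.1
```

Call:
{"name": "arm_command", "arguments": {"plan": [{"dx": 0.07, "dy": 0, "dz": 0, "wx": 0, "wy": -0.002, "wz": 0.003}, {"dx": 0.07, "dy": 0, "dz": 0, "wx": 0, "wy": -0.002, "wz": 0.003}, {"dx": 0.06, "dy": 0, "dz": 0, "wx": 0, "wy": -0.002, "wz": 0.003}]}}

```text
time_s: 47.35
tcp_pos: [0.4852, 0.3548, 0.07]
eef_rot: [64.0, 90.0, -124.7]
contact_force: [0.2, 0.1, -1.9]
gripper_width: 0.0622
```

Call:
{"name": "arm_command", "arguments": {"plan": [{"dx": 0.05, "dy": 0, "dz": 0, "wx": 0, "wy": 0, "wz": 0}, {"dx": 0.02, "dy": 0, "dz": 0, "wx": 0, "wy": 0, "wz": 0}]}}

```text
time_s: 47.52
tcp_pos: [0.4852, 0.3548, 0.0687]
eef_rot: [74.6, 89.9, -114.1]
contact_force: [-3.9, -2.0, 7.9]
gripper_width: 0.0619
```

Contact at the expected height (0.0688). Release and back off.

Call:
{"name": "arm_command", "arguments": {"plan": [{"dx": -0.02, "dy": 0, "dz": 0, "wx": 0, "wy": 0, "wz": 0}, {"dx": 0, "dy": 0, "dz": 0, "wx": 0, "wy": 0, "wz": 0}, {"dx": 0, "dy": 0, "dz": 0, "wx": 0, "wy": 0, "wz": 0}, {"dx": 0, "dy": 0, "dz": 0, "wx": 0, "wy": 0, "wz": 0}, {"dx": 0, "dy": 0, "dz": 0, "wx": 0, "wy": 0, "wz": 0}], "fingers": -1}}

```text
time_s: 47.93
tcp_pos: [0.4861, 0.3558, 0.0704]
eef_rot: [-134.5, 89.9, 36.8]
contact_force: [-0.0, -0.7, 0.1]
gripper_width: 0.0861
```

Call:
{"name": "arm_command", "arguments": {"plan": [{"dx": -0.4, "dy": 0, "dz": 0, "wx": 0, "wy": 0, "wz": 0}, {"dx": -0.8, "dy": 0, "dz": 0, "wx": 0, "wy": 0, "wz": 0}, {"dx": -0.9, "dy": 0, "dz": 0, "wx": 0, "wy": 0, "wz": 0}, {"dx": -0.9, "dy": 0, "dz": 0.2, "wx": 0, "wy": 0, "wz": 0}, {"dx": -0.9, "dy": 0, "dz": 0.5, "wx": 0, "wy": 0, "wz": 0}, {"dx": -0.9, "dy": 0, "dz": 0.7, "wx": 0, "wy": 0, "wz": 0}, {"dx": -0.9, "dy": 0, "dz": 0.8, "wx": 0, "wy": 0, "wz": 0}, {"dx": -0.9, "dy": 0, "dz": 0.8, "wx": 0, "wy": 0, "wz": 0}, {"dx": -0.9, "dy": 0, "dz": 0.8, "wx": 0, "wy": 0, "wz": 0}, {"dx": -0.9, "dy": 0, "dz": 0.6, "wx": 0, "wy": 0, "wz": 0}, {"dx": 0, "dy": 0, "dz": 0.3, "wx": 0, "wy": 0, "wz": 0}, {"dx": 0, "dy": 0, "dz": 0, "wx": 0, "wy": 0, "wz": 0}, {"dx": 0, "dy": 0, "dz": 0, "wx": 0, "wy": 0, "wz": 0}, {"dx": 0, "dy": 0, "dz": 0, "wx": 0, "wy": 0, "wz": 0}]}}

```text
time_s: 49.1
tcp_pos: [0.3896, 0.3693, 0.2529]
eef_rot: [-117.0, 89.7, 54.2]
contact_force: [0.0, -0.9, -0.2]
gripper_width: 0.0879
```

```bash
python3 - <<'E'
from h import *
p,d,c=snap("wrist","w14"); print(tool()[0],tool()[2]['qd'].round(1))
for o in r.cut_out("wrist","yellow_tray")[:1]:
    P=maskpts(o['mask'],d,c); print(o['score'],o['bbox'],rect(P),np.percentile(P[:,2],[5,50,95]).round(4))
    print(deck("w14","yellow_tray","wrist",.07,.086,60,195,m=o['mask'],sat=60))
    k=np.abs(P[:,2]-.078)<.004;A=np.c_[P[k][:,:2],np.ones(k.sum())];print("slope",np.linalg.lstsq(A,P[k][:,2],rcond=None)[0].round(4))
p,d,c=snap("top","t14"); snap("scene","s14")
for q in ["phone","reed_rack","tip_cutter","red_case","blue_case"]:
    for o in r.cut_out("top",q)[:1]:
        P=maskpts(o['mask'],d,c); print(q,round(o['score'],2),o['bbox'],np.percentile(P[:,2],[50]).round(3),rect(P))
E
```

```text
[0.38979074 0.36925767 0.25275402] [-0.3  0.7 -0.2  0.1  0.1 -0.2]
0.82 [217.8, 10.6, 82.5, 150.1] (array([0.4899, 0.3541]), array([154.7,  81.5]), -8.86) [0.0766 0.0781 0.0886]
(4891, np.float64(0.078), (array([0.4842, 0.3548]), array([108.1,  47.6]), -8.75), array([0.4862, 0.3544]))
slope [0.     0.0009 0.0776]
reed_rack 0.82 [236.6, 127.4, 22.0, 39.8] [0.01] (array([0.6557, 0.004 ]), array([116.2,  70.6]), 4.86)
tip_cutter 0.86 [296.9, 201.3, 18.9, 33.4] [0.015] (array([ 0.4456, -0.1702]), array([87.4, 47.1]), 7.76)
red_case 0.8 [302.0, 136.1, 16.8, 26.5] [0.027] (array([ 0.6495, -0.1933]), array([84.8, 55.3]), 6.01)
blue_case 0.72 [180.2, 135.2, 15.2, 24.5] [0.028] (array([0.646, 0.185]), array([75.5, 45.3]), 10.87)
```

View pics/w14.png

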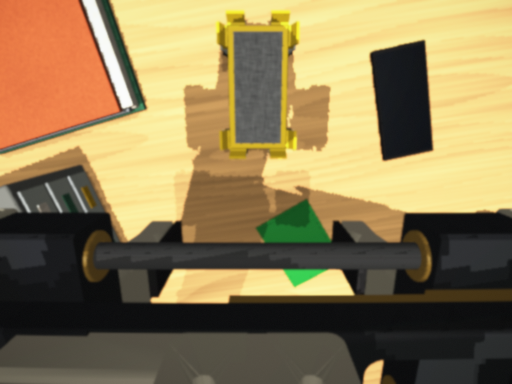

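View pics/s14.png

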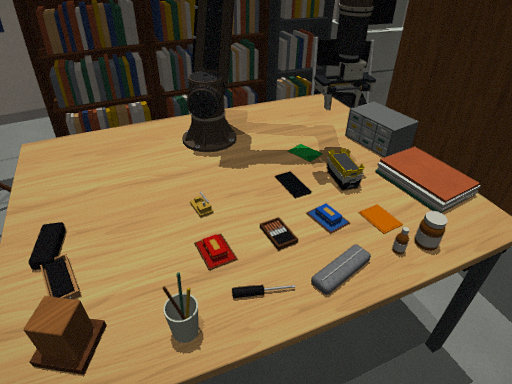

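View pics/t14.png

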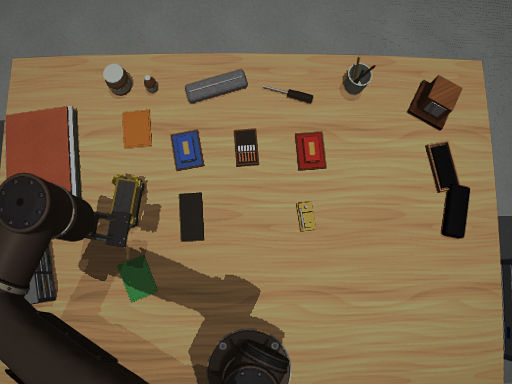

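```bash
python3 - <<'E'
from h import *
p,d,c=load("t14"); p0,d0,c0=load("top1")
print(colrect(p,d,c,red(p),.015,.05),colrect(p,d,c,blue(p),.015,.05))
D=cv2.absdiff(p,p0).max(2); 
for n,(u0,v0,u1,v1) in dict(phone=(176,188,208,244),rack=(230,124,264,170),cutter=(292,197,322,236)).items(): print(n,(D[v0:v1,u0:u1]>40).mean().round(3))
print(r.get_state()['time_s'],r.close_job())
E
```

```text
[(316, np.float64(0.0279), (array([ 0.6451, -0.1893]), array([76.1, 47.5]), 4.53))] [(292, np.float64(0.0279), (array([0.6471, 0.1857]), array([76. , 45.5]), 10.33))]
phone 0.0
rack 0.0
cutter 0.0
the job is handed in; nothing more can be done
49.55 None
```

I laid both cases on their mats, stacked the white tray and then the yellow tray on the black base, and handed the job in at 49.5 s.

- **Cases:** in the wrist view each case sits within about 1 mm of its mat's centre and within 0.3° of its length. Both are at the right height, with the tops at about 28.5 mm.
- **Trays:** the decks lie at 52 mm (white) and 78 mm (yellow), as nesting requires. Both are level and in line with the base, within about 1 mm and 0.5°. The fit of the lugs was judged from these heights and positions, not from a close-up of each corner.
- **Set-downs:** the force readings on contact were 6 N and 12 N for the cases and 11 N and 8 N for the trays. The 12 N came from the blue case and is firmer than I wanted.
- **Bystanders:** the picture areas of the phone, reed rack and tip cutter show no change from start to end. The detection network missed the phone in the last top view, so for the phone I rely on that comparison.
- **Disagreement:** the top camera puts things about 2 mm nearer the robot than the wrist camera does, the same for cases and mats. I relied on the wrist camera, and contact came at the expected heights.

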